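Turn the griddle plate over and warm the espresso cups

ROBOT

A 6-joint arm with a two-finger parallel gripper is mounted at the origin on the work surface. World frame = base frame: x ahead of the robot, y to its left, z up, the work surface at z = 0. Lengths are in mm, angles in degrees, forces in N, time in s.
With the tool pointing down it reaches from about 300 to 850 mm from the base axis. Payload 4.2 kg.
Tool frame: the origin (TCP) lies on the centre line of the jaws, within the pads' length; the fingertips stand 14 mm ahead of it and the grasp point (between the pads) lies 5 mm behind it (env.finger_overhang is the z of the fingertips in the tool frame, in mm); z points along the fingers, y is the line along which they close (so a half turn about z gives the same grasp; the last joint's range is limited). The gripper opens to 91 mm and grips with 3 to 60 N. Pads are 32 mm wide; open, the fingers measure 118 mm over their backs; the gripper's body (76 mm by 178 mm) begins 60 mm behind the grasp point.
Start: joints at [-68.067, 18.312, 89.639, -0, 72.044, -1.146], TCP at [225.402, -528.995, 227.976] pointing down, gripper open.
Joint ranges: [-177.97, 177.97], [-48.28, 115.42], [12.27, 149.76], [-77.06, 257.06], [2.81, 150.46], [-146.56, 146.56]. Speed limits (degrees/s): [147.25, 147.25, 180, 180, 180, 180].

INTERFACE

Orientations are given as [roll, pitch, yaw] about the fixed x, y, z axes, in that order (R = Rz(yaw) Ry(pitch) Rx(roll)).
In Python, from workcell import sensors, viewer, env gives the robot as it stands. The module is installed in compiled form; this text tells all that it offers.
- The arm moves only by the tool step_arm, never from a script. Its argument "plan" is one flat list of numbers, 6 for each row, row after row: the shift along the tool's x, y, z in cm, then the turn, a rotation vector about the tool's x, y, z in rad. In form: [x, y, z, wx, wy, wz, x, y, z, wx, wy, wz, ...]. A call has 1 to 5 rows; each row shifts and turns the commanded pose from where the row before left it, along the tool's axes as they then stand; what a row does not reach is not made up. A row lasts 1/12 s, in which the tool goes at most 41.7 mm and 7.16 degrees, less where a joint would pass 70% of its speed; a pose out of reach is approached as far as the arm can. A call is refused whole if a number of a shift passes 4.17 or a number of a turn 0.125, either way. A call with a gripper value outside its range is refused whole. "hand" is the finger opening in cm, from 0 to 9.12, set as the call begins (left out, the last holds). The fingers move at their own pace and stop on an object; "newtons" is the grip in N (left out, the last holds). Time passes only in rows, so rows that do not move let the fingers close. It gives the time, the measured TCP pose, the force, the opening and the grip force at its end, in the units of the state.
- sensors.state(): the state, without advancing time (a new reading comes with each control period).
- viewer.grab_frame(name): name is "scene" or "side" or "wrist"; returns a dict with "img" (480x640x3 uint8, red, green, blue), "fx", "fy", "cx", "cy" (pixels), "position" and "attitude" of the camera in the world. Camera axes: x right, y down, z forward; pixel columns grow to the right and rows downward; lengths in mm; the calibration is good to about 2 mm. A picture is of the moment at which its call begins. There is no depth.
- env.job_done(): hands the job in; it is judged then, once.
Trained networks look in a picture, given as the dict that the camera call returned (one of the last four; its "shot" number tells which), for a name from the list of things; names that differ only in an ending like _2 or _b are one class to them, and where a whole thing is asked for, a point or a joint stands for the part that bears it (a point fixed in the world has none). Each returns a list of dicts, best first, with "score" (0 to 1); they miss things now and then, are a little off and sometimes report something else, mostly with a low value. They report only what shows in the picture. A call takes as long as a camera call. They do not tell look-alikes from the thing itself.
- viewer.boxes_of(name, picture): "location" ([column, row] in pixels, amid what is visible of it).
- viewer.pinpoint(name, picture): "location" ([column, row] in pixels: a listed point, or the origin of a listed thing).
The state is a dict: "time_s": time; "qpos": joint angles; "qvel": joint speeds; "effort": joint torques, N m; "ee_pos": TCP position; "ee_rot": TCP orientation; "force": force on the tool from outside, world axes, zero at the start; "torque": the same for the moment, N m; "gripper_width": finger opening in mm; "gripper_force": force on a finger pad.
Only numpy, scipy, OpenCV 4.12 (cv2) and the standard library are available. Lean on these libraries where they do the work, as an engineer would, in place of code of your own. Each camera call takes 0.05 s, during which the arm holds its last target. There are 200 camera calls.

TASK

Get the camper griddle ready to warm the espresso cups: raise its catch lever, turn the reversible plate over so that the smooth side is up, seat it fully home on its two locating pins and lower the lever all the way again. Before any cup goes on, take the infrared thermometer and hold it steady for about two seconds aimed at the middle of the plate from roughly a hand's width away, then lay it back upright in the middle of its coaster. Then stand every espresso cup that is there upright on the plate, leaving the jar, the ladle and the soap bottle alone.

Things in the scene. Friction and masses are not known exactly. Their poses are not given: they have to be found in the camera images.
- seat (a point): Fixed point on the griddle, a low grey box 40 mm high and 120 mm wide (y): where the middle of the seated plate belongs, 45 mm above the counter. x points from the plate's tab end to the lever's end, z up. The box runs from x = -65 to +135 mm and is open in the middle; the seated plate's tab and 10 mm of the plate overhang it freely.
- pin_thick (a point): Foot of the thick locating pin on the griddle's top face (40 mm above the counter): seat frame (-52, 0, -5) mm. 16 mm across, 9 mm high, straight for the lowest 4 mm, then conical to 9 mm.
- pin_thin (a point): Foot of the thin locating pin on the griddle's top face: seat frame (45, 0, -5) mm. 10 mm across, 9 mm high, straight for the lowest 4 mm, then conical to 5 mm.
- plate: Reversible cast plate, 0.35 kg, 150 (x) x 120 (y) x 10 (z) mm; origin at its middle. +z is the normal of the ridged face (ridges 2 mm high), -z of the smooth face. Through holes on the midline, 19 mm wide at x = -52 mm, 13 mm at x = +45 mm: either face may be up, but the tab is always at the end away from the lever. Starts on the pins, ridges up.
- plate_tab (a point): Point to grip on the plate's flat handle tab, at (-103, 0, 0) mm in the plate's frame. The tab is on the midline, 28 mm wide (y), 10 mm thick, and runs 48 mm out of the -x edge. Pinched across its width (along the plate's y), the gripper may lean either way about that line.
- lever (a joint): Catch lever on the griddle's head, rad: 0 is lowered (lying towards -x over the plate's edge, 2 mm above it, which stops the plate from being lifted), growing to 1.4 as it is raised to stand nearly upright. Turns stiffly (about 0.07 N m) and stays where it is left.
- lever_pivot (a point): The lever's hinge point; fixed, axis along the seat's y. It lies 118 mm along the seat's x and 17 mm above the seat.
- lever_grip (a point): Point to hold on the lever's black thumb piece (12 mm wide along y, 14 mm along the lever, standing 37 mm above the lever's centre line). With the lever lowered it is 49 mm towards -x from the pivot and 24 mm above it; it turns with the lever.
- slot (a point): Middle of the slot floor (12 mm above the counter) of the fixed red dish rack, 150 x 130 mm; a handy place to stand the plate on edge to change grip. The slot runs along x, 15 mm wide (y) between wire uprights at x = -38 and +38 mm, straight to 38 mm above the floor, flaring to 32 mm wide at 60 mm. A cutlery bin, 66 mm high, leans out at -y.
- thermometer: Infrared thermometer, 0.12 kg: white block 100 (x) x 34 (y) x 32 (z) mm, origin at its middle, z up as it lies; a black nose at the +x end looks forward and down at 45 degrees. Grasp across its 34 mm width.
- lens (a point): Lens at the tip of the thermometer's nose, at (57.6, 0, -7.6) mm in the thermometer's frame; x points out along the line of sight (45 degrees below the thermometer's own x), y along the thermometer's y.
- coaster: Round bamboo coaster, 100 mm across and 8 mm thick, fixed; origin at the centre of its underside. The thermometer belongs on it.
- cup1: White ceramic espresso cup without a handle, 52 mm across and 55 mm high, straight sided, open at the top, 0.13 kg; origin half-way up on its axis, z up. May be absent.
- cup2: White ceramic espresso cup without a handle, 52 mm across and 55 mm high, straight sided, open at the top, 0.13 kg; origin half-way up on its axis, z up. May be absent.
- cup3: White ceramic espresso cup without a handle, 52 mm across and 55 mm high, straight sided, open at the top, 0.13 kg; origin half-way up on its axis, z up. May be absent.
- cup4: White ceramic espresso cup without a handle, 52 mm across and 55 mm high, straight sided, open at the top, 0.13 kg; origin half-way up on its axis, z up. May be absent.
- jar: Glass jar, 72 mm across and 110 mm high, beyond the griddle; leave alone. Origin at its underside.
- ladle: Black nylon ladle lying along y, about 280 mm long, beyond the griddle; leave alone. Origin on the counter near the middle of its handle.
- soap: Soap bottle, 56 mm across and 150 mm high, at the far right; leave alone. Origin at its underside.
Things that resemble listed ones, but are neither listed nor needed, are in the scene too. There is more than one size of the part that bears seat; the job needs the larger. Of the things shaped like the coaster, the wooden one is meant.

How it is judged (in metres and radians):
On the way, in this order (a step that is already met when the one before it is completed fails the run):
1. the catch lever is raised (value of joint lever above 1.1 rad), for 0.2 s.
2. the plate is seated on its pins with the smooth side up (horizontal distance between plate and seat below 0.004 m and z of plate in the frame of seat between -0.003 and 0.0025 m and angle between plate's own z axis and vertical above 3.08 rad and angle between the x axis of plate and the x axis of seat, either way round below 0.06 rad), for 0.3 s.
3. the lever is lowered with the plate seated (all of step 2 and value of joint lever below 0.12 rad), for 0.2 s.
4. with no cup on the plate yet, the thermometer is held steady for 1.5 s, its line of sight within 18 mm of the plate's middle from 50 to 220 mm away (x of plate in the frame of lens between 0.05 and 0.22 m and y of plate in the frame of lens between -0.018 and 0.018 m and z of plate in the frame of lens between -0.018 and 0.018 m and linear speed of thermometer below 0.05 m/s and horizontal distance between each of cup1, cup2, cup3, cup4 and plate above 0.11 m), for 1.5 s.
At the end, for the whole second after the job is handed in: Plate seated smooth side up (within 4 mm, not raised over 2.5 mm), lever below 0.12 rad, thermometer upright on the coaster within 35 mm of its centre, and every cup present upright and at rest on the plate, its axis 7 mm or more inside the plate's edges (all of step 3 and horizontal distance between thermometer and coaster below 0.035 m and z of thermometer in the frame of coaster between 0.02 and 0.028 m and angle between thermometer's own z axis and vertical below 0.12 rad and linear speed of each of thermometer, cup1, cup2, cup3, cup4 below 0.02 m/s and x of cup1 in the frame of plate between -0.068 and 0.068 m and y of cup1 in the frame of plate between -0.053 and 0.053 m and z of cup1 in the frame of plate between -0.0365 and -0.0285 m and angle between each of cup1, cup2, cup3, cup4's own z axis and vertical below 0.1 rad and x of cup2 in the frame of plate between -0.068 and 0.068 m and y of cup2 in the frame of plate between -0.053 and 0.053 m and z of cup2 in the frame of plate between -0.0365 and -0.0285 m and x of cup3 in the frame of plate between -0.068 and 0.068 m and y of cup3 in the frame of plate between -0.053 and 0.053 m and z of cup3 in the frame of plate between -0.0365 and -0.0285 m and x of cup4 in the frame of plate between -0.068 and 0.068 m and y of cup4 in the frame of plate between -0.053 and 0.053 m and z of cup4 in the frame of plate between -0.0365 and -0.0285 m); the robot touches nothing.
It fails at once if the jar is shoved aside or knocked over (distance of jar from where it was at the start of the episode above 0.04 m or angle between jar's own z axis and vertical above 0.5 rad).
It fails at once if the ladle is shoved aside or knocked over (distance of ladle from where it was at the start of the episode above 0.04 m).
It fails at once if the soap is shoved aside or knocked over (distance of soap from where it was at the start of the episode above 0.04 m or angle between soap's own z axis and vertical above 0.5 rad).
Of cup1, cup2, cup3, cup4 only 2 to 3 are there at a start; the rules pass over those that are not, and their reading is None.
At some moment in a run one of thermometer, cup1, cup2, cup3, cup4 may be knocked a few centimetres aside while the robot is not near it.
It also fails if it takes over 210 s, if anything falls off the work surface, if the arm or the gripper's body presses on something with over 40 N, if the wrist force passes 120 N, or if a joint passes its speed limit or range.

## Working session

There is one attempt and no reset: what is moved stays moved. The work goes in short steps, Python scripts to look and compute and a tool call to move; the robot and the scene stay as the last step left them, time stands still between calls to the robot, and variables do not carry over. Pictures are saved under pics/ and viewed, at most 14 in all, crops included, and the job is handed in when it is done.

Besides the shell and the picture viewer there is one more tool, called after "Call:" as a command line: name --argument value ..., lists and objects as JSON in quotes. step_arm: Moves the arm, as the interface text tells. Its arguments: {"type":"object","properties":{"plan":{"type":"array","items":{"type":"number"}},"hand":{"type":"number"},"newtons":{"type":"number"}},"required":["plan"]}

```bash
mkdir -p pics
cat > h.py <<'E'
import numpy as np, cv2
from scipy.spatial.transform import Rotation as R
from workcell import sensors, viewer, env
def att(f):
    a=np.array(f["attitude"],float)
    return a if a.shape==(3,3) else (R.from_euler('xyz',a,degrees=True).as_matrix() if a.size==3 else R.from_quat(a).as_matrix())
def ray(f,px):
    d=att(f)@np.array([(px[0]-f["cx"])/f["fx"],(px[1]-f["cy"])/f["fy"],1.])
    return np.array(f["position"],float),d
def onz(f,px,z):
    p,d=ray(f,px); return p+d*(z-p[2])/d[2]
def proj(f,P):
    c=att(f).T@(np.array(P,float)-np.array(f["position"],float))
    return np.array([f["fx"]*c[0]/c[2]+f["cx"],f["fy"]*c[1]/c[2]+f["cy"]])
def tri(obs):
    A=np.zeros((3,3));b=np.zeros(3)
    for f,px in obs:
        p,d=ray(f,px);d=d/np.linalg.norm(d);M=np.eye(3)-np.outer(d,d);A+=M;b+=M@p
    return np.linalg.solve(A,b)
def save(f,n): cv2.imwrite(f"pics/{n}.png",f["img"][:,:,::-1])
E
python3 - <<'E'
from h import *
s=sensors.state();print(s)
fs={n:viewer.grab_frame(n) for n in("scene","side","wrist")}
for n,f in fs.items():
    save(f,n+"0");print(n,{k:v for k,v in f.items() if k!="img"})
for n in("scene","side"):
    for t in["seat","pin_thick","plate","plate_tab","lever_pivot","lever_grip","slot","thermometer","lens","coaster","cup1","jar","ladle","soap"]:
        r=viewer.pinpoint(t,fs[n])
        print(n,t,[(np.round(q["location"]).astype(int).tolist(),round(q["score"],2)) for q in r[:6]])
E
```

```text
{'time_s': 0.0, 'qpos': array([-6.80698445e+01,  1.83520135e+01,  8.97074280e+01, -1.24587606e-03,
        7.20434467e+01, -1.14633873e+00]), 'qvel': array([ 0.00088616,  0.0637388 ,  0.02761316, -0.0598684 , -0.06769839,
       -0.04681184]), 'effort': array([ 5.05025000e-04, -4.12458837e+01, -2.31973225e+01,  7.25919474e-02,
        4.55339835e-02, -1.12858261e-04]), 'ee_pos': array([ 225.18547254, -528.54167655,  227.10960304]), 'ee_rot': array([-1.79897109e+02, -8.74124485e-04,  2.30768786e+01]), 'force': array([-0.62093444, -0.0598741 ,  0.9778548 ]), 'torque': array([-0.01601632, -0.00507198, -0.04768485]), 'gripper_force': 0.0, 'gripper_width': 91.046305779366}
scene {'fx': 481.6257066520364, 'fy': 481.6257066520364, 'cx': 321.76652666690205, 'cy': 243.39591585705233, 'position': array([1229.11239905,   67.39608894, 1037.31148687]), 'attitude': array([-146.72415333,    0.57871605,   92.61425942]), 'shot': 1}
side {'fx': 554.3630710495412, 'fy': 554.3630710495412, 'cx': 317.83416956788903, 'cy': 247.8087765269879, 'position': array([-174.91318689,  793.90809548,  930.11295395])
[... 864 characters left out ...]
e jar [([384, 334], 0.68)]
scene ladle [([250, 326], 0.79)]
scene soap [([142, 271], 0.68)]
side seat [([230, 297], 0.75), ([317, 256], 0.6)]
side pin_thick [([239, 291], 0.85), ([360, 220], 0.59)]
side plate [([318, 256], 0.67)]
side plate_tab []
side lever_pivot [([290, 274], 0.82), ([196, 317], 0.64)]
side lever_grip [([247, 366], 0.64), ([211, 301], 0.58), ([302, 258], 0.52)]
side slot [([421, 233], 0.56)]
side thermometer [([249, 367], 0.86)]
side lens [([238, 351], 0.57)]
side coaster [([248, 371], 0.74), ([195, 409], 0.72)]
side cup1 [([363, 307], 0.87), ([358, 222], 0.82)]
side jar [([230, 263], 0.56), ([358, 220], 0.38)]
side ladle [([317, 219], 0.77)]
side soap [([413, 194], 0.75)]
```

View pics/scene0.png

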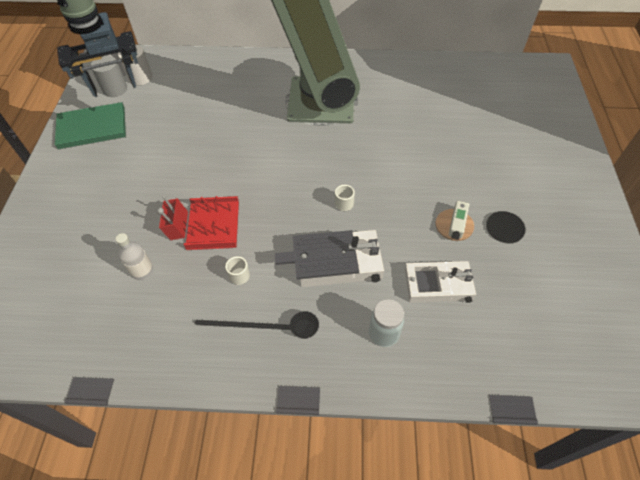

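View pics/side0.png

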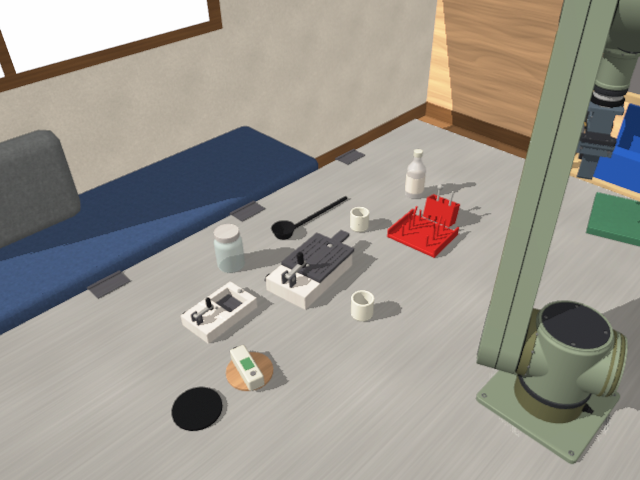

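Run:
```python
from h import *
a=viewer.grab_frame("scene");b=viewer.grab_frame("side")
def t(n,pa,pb): 
    P=tri([(a,pa),(b,pb)]); print(n,P.round(0),(proj(a,P)-pa).round(1))
t("plate?",(323,256),(318,256)); t("pivot",(377,250),(290,274)); t("grip",(353,241),(302,258)); t("tab",(282,258),(341,240))
t("thermo",(461,218),(249,367)); t("lens",(456,237),(238,351)); t("slot",(208,220),(421,233)); t("cupA",(345,198),(363,307)); t("cupB",(237,271),(358,222))
t("jar",(384,334),(230,263)); t("soap",(142,271),(413,194)); t("coaster",(455,224),(248,371))
for n,f,px,z in[("cupA",a,(345,198),27),("cupB",a,(237,271),27),("cupA s",b,(363,307),27),("cupB s",b,(360,220),27)]: print(n,onz(f,px,z).round(0))
for n,f in(("scene",a),("side",b)):
    print(n,[(np.round(q["location"]).astype(int).tolist(),round(q["score"],2)) for q in viewer.boxes_of("cup1",f)])
g=cv2.resize(a["img"][160:360,130:430],None,fx=2.6,fy=2.6,interpolation=cv2.INTER_CUBIC)
cv2.imwrite("pics/crop1.png",g[:,:,::-1])
```

```text
plate? [613.  32.  40.] [0.1 0.1]
pivot [597. 154.  61.] [-3.2 -2.1]
grip [596. 103.  85.] [-0. -0.]
tab [621. -65.  35.] [1.  0.7]
thermo [472. 381.  26.] [-1.3 -0.6]
lens [528. 365.  19.] [-0.9 -0.4]
slot [ 503. -269.   13.] [2.5 2.2]
cupA [418.  82.  26.] [-0.3 -0.3]
cupB [ 655. -172.   22.] [1.2 1. ]
jar [793. 180.   2.] [0.2 0.1]
soap [ 650. -417.    1.] [0.3 0.2]
coaster [478. 374.   4.] [0.5 0.3]
cupA [420.  82.  27.]
cupB [ 655. -175.   27.]
cupA s [417.  81.  27.]
cupB s [ 653. -173.   27.]
scene [([344, 196], 0.77), ([364, 263], 0.65), ([238, 268], 0.62), ([321, 255], 0.53)]
side [([360, 219], 0.85), ([360, 303], 0.67)]
```

View pics/crop1.png

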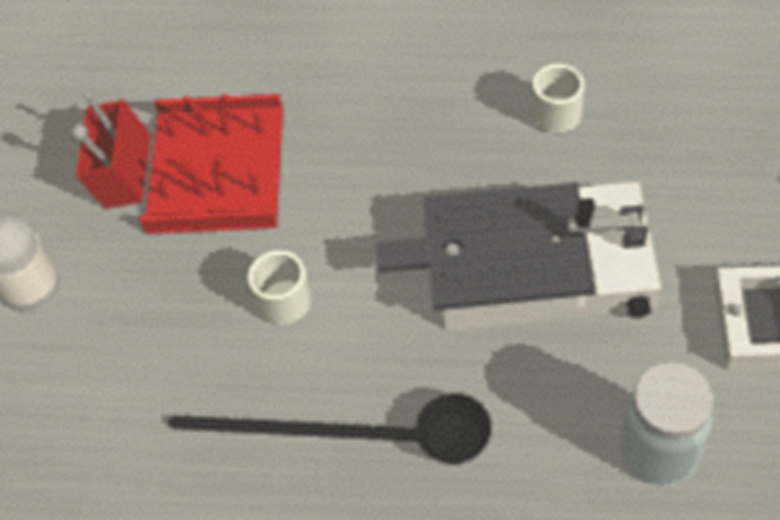

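```bash
cat >> h.py <<'E'
def pose():
    s=sensors.state(); return np.array(s["ee_pos"],float),R.from_euler('xyz',s["ee_rot"],degrees=True),s
def eul(*e): return R.from_euler('xyz',e,degrees=True)
def go(wps,start=None,vmax=32.,wmax=0.105):
    """wps: list of (pos,R); prints flat plans of <=5 rows"""
    if start is None: p,r,_=pose()
    else: p,r=start
    p=np.array(p,float);rows=[]
    for tp,tr in wps:
        tp=np.array(tp,float);rv=(r.inv()*tr).as_rotvec()
        n=int(max(1,np.ceil(np.linalg.norm(tp-p)/vmax),np.ceil(np.linalg.norm(rv)/wmax)))
        for k in range(n):
            d=np.round(r.inv().apply((tp-p)/(n-k))/10,2); w=np.round((r.inv()*tr).as_rotvec()/(n-k),3)
            p=p+r.apply(d*10); r=r*R.from_rotvec(w); rows.append([*d,*w])
    print(len(rows),"rows; end",p.round(1),r.as_euler('xyz',degrees=True).round(1))
    for i in range(0,len(rows),5): print(str([[0 if v==0 else (int(v) if v==int(v) else float(v)) for v in x] for x in rows[i:i+5]]).replace("], [",",  ").replace("[[","[").replace("]]","]").replace(", ",","))
    return p,r
E
python3 - <<'E'
from h import *
a=go([((330,-400,330),eul(180,0,45)),((600,40,330),eul(180,0,95))],vmax=38,wmax=0.12)
E
```

```text
20 rows; end [600.  40. 330.] [180.   0.  95.]
[2.45,-1.29,-1.7,0,0,-0.064, 2.52,-1.14,-1.7,0,0,-0.064, 2.59,-0.97,-1.7,0,0,-0.064, 2.65,-0.8,-1.7,0,0,-0.064, 2.7,-0.63,-1.7,0,0,-0.063]
[2.73,-0.47,-1.7,0,0,-0.064, 3.59,-0.86,0,0,0,-0.062, 3.63,-0.63,0,0,0,-0.062, 3.66,-0.41,0,0,0,-0.062, 3.68,-0.18,0,0,0,-0.062]
[3.69,0.05,0,0,0,-0.062, 3.68,0.28,0,0,0,-0.062, 3.65,0.5,0,0,0,-0.063, 3.61,0.73,0,0,0,-0.062, 3.56,0.96,0,0,0,-0.063]
[3.49,1.18,0,0,0,-0.062, 3.42,1.39,0,0,0,-0.063, 3.32,1.61,0,0,0,-0.062, 3.21,1.81,0,0,0,-0.063, 3.1,2.01,-0.01,0,0,-0.062]
```

Call:
step_arm --plan '[2.45,-1.29,-1.7,0,0,-0.064,2.52,-1.14,-1.7,0,0,-0.064,2.59,-0.97,-1.7,0,0,-0.064,2.65,-0.8,-1.7,0,0,-0.064,2.7,-0.63,-1.7,0,0,-0.063]'

```text
time_s: 2.17
ee_pos: [313.2, -420.4, 313.8]
ee_rot: [180.0, -0.0, 41.5]
force: [0.4, -1.4, 0.4]
gripper_width: 91.0
gripper_force: 0.0
```

Call:
step_arm --plan '[2.73,-0.47,-1.7,0,0,-0.064,3.59,-0.86,0,0,0,-0.062,3.63,-0.63,0,0,0,-0.062,3.66,-0.41,0,0,0,-0.062,3.68,-0.18,0,0,0,-0.062]'

```text
time_s: 2.58
ee_pos: [407.7, -272.7, 330.2]
ee_rot: [180.0, 0.0, 59.4]
force: [-0.1, -0.2, -0.0]
gripper_width: 91.2
gripper_force: 0.0
```

Call:
step_arm --plan '[3.69,0.05,0,0,0,-0.062,3.68,0.28,0,0,0,-0.062,3.65,0.5,0,0,0,-0.063,3.61,0.73,0,0,0,-0.062,3.56,0.96,0,0,0,-0.063]'

```text
time_s: 3.0
ee_pos: [504.1, -115.4, 330.1]
ee_rot: [180.0, 0.0, 77.3]
force: [0.3, -0.5, -0.1]
gripper_width: 91.4
gripper_force: 0.0
```

Call:
step_arm --plan '[3.49,1.18,0,0,0,-0.062,3.42,1.39,0,0,0,-0.063,3.32,1.61,0,0,0,-0.062,3.21,1.81,0,0,0,-0.063,3.1,2.01,0,0,0,-0.062]'

```text
time_s: 3.42
ee_pos: [600.7, 41.8, 330.0]
ee_rot: [180.0, 0.0, 95.2]
force: [0.6, 0.6, 0.6]
gripper_width: 91.2
gripper_force: 0.0
```

```bash
cat >> h.py <<'E'
def look(cam,names,n=4):
    f=viewer.grab_frame(cam)
    for t in names: print(cam,t,[(np.round(q["location"],1).tolist(),round(q["score"],2)) for q in viewer.pinpoint(t,f)[:n]])
    return f
E
python3 - <<'E'
from h import *
p,r,s=pose();print(p,s["ee_rot"],s["qpos"],s["force"],s["time_s"])
f=look("wrist",["seat","pin_thick","pin_thin","plate","plate_tab","lever_pivot","lever_grip","cup1"]);save(f,"w1")
print(f["position"],f["attitude"])
f=viewer.grab_frame("scene");print([(q["location"],q["score"]) for q in viewer.boxes_of("cup1",f)])
f=viewer.grab_frame("side");print([(q["location"],q["score"]) for q in viewer.boxes_of("cup1",f)]);save(f,"side1")
E
```

```text
[600.6534522  41.8356521 330.0470548] [1.79984254e+02 1.48624273e-02 9.51810161e+01] [ 2.89743991e+00  1.84359176e+01  7.49823416e+01 -1.42488003e-02
  8.65654149e+01 -2.28272665e+00] [0.60109899 0.64356669 0.55953044] 3.4167
wrist seat []
wrist pin_thick [([332.3, 243.4], 0.72), ([387.2, 37.9], 0.6), ([321.8, 173.3], 0.27)]
wrist pin_thin [([322.4, 168.8], 0.89), ([320.4, 112.5], 0.67)]
wrist plate [([326.1, 208.7], 0.91)]
wrist plate_tab [([331.0, 279.3], 0.95)]
wrist lever_pivot [([320.3, 113.4], 0.93)]
wrist lever_grip [([327.1, 155.6], 0.84), ([319.7, 112.6], 0.39)]
wrist cup1 [([187.0, 160.6], 0.71), ([345.0, 343.2], 0.55)]
[594.42311783 115.42225686 487.33995055] [ 1.64666614e+02 -7.05611536e-02  5.11153574e+00]
[([344.2, 198.4], 0.86), ([235.6, 269.8], 0.79)]
[([359.0, 215.5], 0.9), ([362.2, 304.4], 0.7), ([287.0, 224.8], 0.68)]
```

View pics/w1.png

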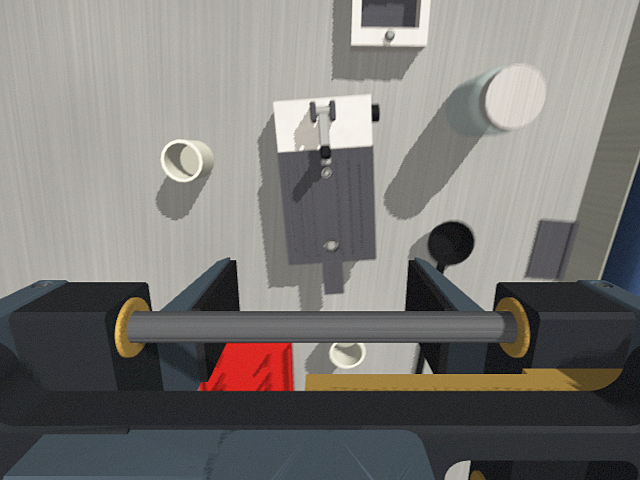

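Run:
```python
from h import *
f=viewer.grab_frame("wrist")
A=onz(f,(332.3,243.4),40);B=onz(f,(322.4,168.8),40);P=onz(f,(320.3,113.4),62);G=onz(f,(327.1,155.6),86);T=onz(f,(331,279.3),45);C=onz(f,(326.1,208.7),45)
# thin pin also seen top
for n,v in dict(thick=A,thin=B,pivot=P,grip=G,tab=T,plate=C).items(): print(n,v.round(1))
pts=[(A,-52),(B,45),(P,118),(G,69),(T,-103),(C,0)]
X=np.array([p[:2] for p,_ in pts]);u=np.array([q for _,q in pts])
W=np.c_[np.ones(6),u];sol,*_=np.linalg.lstsq(W,X,rcond=None);print("seat",sol[0],"dir",sol[1],np.degrees(np.arctan2(sol[1][1],sol[1][0])));print((X-W@sol).round(1))
# plate corners from image
img=f["img"];cv2.imwrite("pics/x.png",img[80:300,250:400][:,:,::-1].repeat(3,0).repeat(3,1))
# FK fit using stored poses
```

```text
thick [619.7 -14.8  40. ]
thin [597.6  84.4  40. ]
pivot [589.4 149.7  62. ]
grip [601.3 102.7  86. ]
tab [622.4 -65.6  45. ]
plate [606.8  33.5  45. ]
seat [608.18029825  35.76315551] dir [-0.15380155  0.97937854] 98.92483582079072
[[ 3.5  0.4]
 [-3.7  4.6]
 [-0.6 -1.6]
 [ 3.7 -0.7]
 [-1.6 -0.5]
 [-1.4 -2.2]]
```

View pics/x.png

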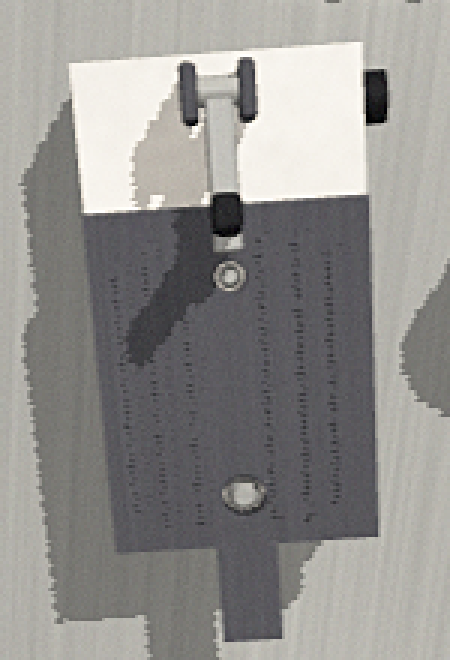

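```bash
cat > fit.py <<'E'
from h import *
from scipy.optimize import least_squares
f=viewer.grab_frame("wrist")
q=lambda u,v:(250+u/3,80+v/3)
obs=[((75,60,5),q(84,212)),((75,-60,5),q(369,195)),((-75,-60,5),q(377,535)),((-75,60,5),q(118,550)),((135,60,-5),q(70,63)),((135,-60,-5),q(361,42)),((-52,0,3),q(244,494)),((45,0,3),q(229,275)),((-123,14,5),q(224,640)),((-123,-14,5),q(282,638))]
def w(x,P): 
    c,s=np.cos(x[2]),np.sin(x[2]); return np.array([x[0]+c*P[0]-s*P[1],x[1]+s*P[0]+c*P[1],45+x[3]+P[2]])
fun=lambda x:np.concatenate([proj(f,w(x,P))-p for P,p in obs])
x0=[608,36,np.radians(95),0]
r=least_squares(fun,x0,loss='soft_l1');print(r.x,np.degrees(r.x[2]),r.fun.reshape(-1,2).round(1).tolist())
g=lambda x:fun([*x,0])
r=least_squares(g,x0[:3],loss='soft_l1');print(r.x,np.degrees(r.x[2]),r.fun.reshape(-1,2).round(1).tolist())
E
python3 fit.py
```

```text
[610.16297593  36.98553281   1.72295805  -2.48084592] 98.71822428776402 [[-0.4, 0.5], [0.0, -0.5], [0.3, -0.4], [-0.7, 0.2], [0.3, 0.1], [0.2, 0.1], [-0.1, -0.4], [0.3, 0.3], [-0.3, 0.3], [0.2, -0.3]]
[610.0713905   37.27372502   1.72307368] 98.72484976211223 [[-0.7, 0.2], [0.3, -0.8], [0.6, 0.0], [-0.9, 0.6], [-0.0, -0.4], [0.4, -0.4], [-0.1, -0.1], [0.3, 0.2], [-0.3, 0.8], [0.3, 0.2]]
```

```bash
cat >> h.py <<'E'
YAW=98.72; c_,s_=np.cos(np.radians(YAW)),np.sin(np.radians(YAW)); S0=np.array([610.1,37.2,45.])
EX=np.array([c_,s_,0]);EY=np.array([-s_,c_,0]);EZ=np.array([0,0,1.])
def sw(x,y,z): return S0+x*EX+y*EY+z*EZ   # seat->world
DN=eul(180,0,YAW)
def lev(th,up=28.):  # TCP (grasp 5 behind) for lever angle th
    a=np.arctan2(up,-49)-th; r=np.hypot(49,up); return sw(118+r*np.cos(a),0,17+r*np.sin(a)-5)
E
python3 - <<'E'
from h import *
a=go([(sw(69,0,110),DN)]); a=go([(lev(0),DN)],a)
print("arc"); a=go([(lev(t),DN) for t in np.linspace(0.13,1.3,10)],a)
print("retreat");a=go([(a[0]+[0,0,70],DN)],a)
E
```

```text
6 rows; end [599.6 105.4 155. ] [180.    0.   98.7]
[1.09,0.09,2.92,0,0,-0.011, 1.09,0.1,2.92,0,0,-0.011, 1.09,0.11,2.92,0,0,-0.011, 1.09,0.13,2.92,0,0,-0.011, 1.09,0.14,2.92,0,0,-0.011]
[1.08,0.14,2.91,0,0,-0.011]
3 rows; end [599.6 105.4  85. ] [180.    0.   98.7]
[0,0,2.33,0,0,0, 0,0,2.34,0,0,0, 0.01,0,2.33,0,0,0]
arc
10 rows; end [590.2 167.5 111.7] [180.    0.   98.7]
[0.4,0,-0.61,0,0,0, 0.48,0,-0.56,0,0,0, 0.55,0,-0.48,0,0,0, 0.6,0,-0.41,0,0,0, 0.66,0,-0.33,0,0,0]
[0.69,0,-0.25,0,0,0, 0.72,0,-0.15,0,0,0, 0.73,0,-0.05,0,0,0, 0.73,0.01,0.04,0,0,0, 0.72,0,0.13,0,0,0]
retreat
3 rows; end [590.1 167.5 181.7] [180.    0.   98.7]
[0,0,-2.33,0,0,0, 0,0,-2.33,0,0,0, 0,0,-2.34,0,0,0]
```

Call:
step_arm --plan '[1.09,0.09,2.92,0,0,-0.011,1.09,0.1,2.92,0,0,-0.011,1.09,0.11,2.92,0,0,-0.011,1.09,0.13,2.92,0,0,-0.011,1.09,0.14,2.92,0,0,-0.011]' --hand 5 --newtons 15

```text
time_s: 4.58
ee_pos: [599.6, 95.2, 182.8]
ee_rot: [180.0, 0.0, 98.2]
force: [0.2, 0.4, -0.3]
gripper_width: 60.8
gripper_force: 0.0
```

Call:
step_arm --plan '[1.08,0.14,2.91,0,0,-0.011,0,0,2.33,0,0,0,0,0,2.34,0,0,0,0,0,2.33,0,0,0]'

```text
time_s: 4.92
ee_pos: [599.6, 106.0, 83.7]
ee_rot: [180.0, 0.0, 98.8]
force: [0.4, -0.2, 1.5]
gripper_width: 50.0
gripper_force: 0.0
```

Call:
step_arm --plan '[0,0,0,0,0,0,0,0,0,0,0,0,0,0,0,0,0,0,0,0,0,0,0,0]' --hand 0.5

```text
time_s: 5.25
ee_pos: [601.0, 105.8, 86.8]
ee_rot: [179.8, 0.0, 98.8]
force: [-0.1, 0.4, -0.5]
gripper_width: 25.9
gripper_force: 0.0
```

Run:
```python
from h import *
f=viewer.grab_frame("wrist");save(f,"w2");p,r,s=pose();print(p,s["ee_rot"],s["force"],s["gripper_width"],s["gripper_force"],lev(0))
```

```text
[600.86043009 105.83944126  86.77368114] [1.79791523e+02 5.40254875e-03 9.87591091e+01] [1.3948601  0.14431328 0.08868107] 22.06017613972789 0.0 [599.63919563 105.40243084  85.        ]
```

Call:
step_arm --plan '[0,0,0,0,0,0,0,0,0,0,0,0,0,0,0,0,0,0,0,0,0,0,0,0]'

```text
time_s: 5.63
ee_pos: [598.2, 105.1, 85.7]
ee_rot: [-179.8, 0.0, 98.8]
force: [-4.6, -2.0, 4.8]
gripper_width: 12.0
gripper_force: 15.0
```

Call:
step_arm --plan '[0.4,0,-0.61,0,0,0,0.48,0,-0.56,0,0,0,0.55,0,-0.48,0,0,0,0.6,0,-0.41,0,0,0,0.66,0,-0.33,0,0,0]'

```text
time_s: 6.05
ee_pos: [594.1, 130.9, 109.1]
ee_rot: [-179.8, 0.2, 98.8]
force: [-3.6, -6.5, -2.0]
gripper_width: 12.3
gripper_force: 15.0
```

Call:
step_arm --plan '[0.69,0,-0.25,0,0,0,0.72,0,-0.15,0,0,0,0.73,0,-0.05,0,0,0,0.73,0,0.04,0,0,0,0.72,0,0.13,0,0,0]'

```text
time_s: 6.47
ee_pos: [588.5, 167.0, 113.0]
ee_rot: [-179.8, 0.1, 98.8]
force: [-5.5, -4.7, 5.5]
gripper_width: 11.8
gripper_force: 15.0
```

Run:
```python
from h import *
p,r,s=pose();print(p,s["ee_rot"],s["force"],s["gripper_width"],s["gripper_force"],lev(1.3))
a=look("scene",["lever_grip","lever_pivot"]);b=look("side",["lever_grip","lever_pivot"]);
print(proj(a,lev(1.3)+[0,0,5]),proj(b,lev(1.3)+[0,0,5]))
```

```text
[588.5092112  167.02602799 112.96596962] [-1.79831930e+02  1.26911906e-01  9.87971351e+01] [-5.50655664 -4.68230083  5.50712641] 11.82050151583357 14.99875232577324 [590.10740368 167.54787949 111.70431829]
scene lever_grip [([453.3, 273.5], 0.67), ([378.6, 232.8], 0.39)]
scene lever_pivot [([376.4, 246.8], 0.7), ([468.7, 275.3], 0.61)]
side lever_grip [([287.4, 260.5], 0.64), ([209.2, 301.4], 0.56), ([317.5, 257.9], 0.56), ([361.9, 305.4], 0.37)]
side lever_pivot [([195.9, 318.0], 0.95)]
[381.51771028 232.39811794] [282.81455298 261.26032782]
```

```bash
cat >> h.py <<'E'
import json
def log():
    p,r,s=pose(); open("log.jsonl","a").write(json.dumps([list(map(float,s["qpos"])),p.tolist(),list(map(float,s["ee_rot"]))])+"\n"); return p,r,s
S0[0]=608.6
def tilt(phi,yaw=YAW): return eul(180,0,yaw)*R.from_rotvec([0,np.radians(phi),0])
def grasp(P,r): return np.array(P)+5*r.apply([0,0,1])  # TCP so that grasp pt at P
E
python3 - <<'E'
from h import *
log()
a=pose()[:2]
print("retreat");a=go([(a[0]+[0,0,75],DN)],a)
T=tilt(30);g=grasp(sw(-105,0,0),T);print(g)
print("pre");a=go([(g-90*T.apply([0,0,1]),T)],a,wmax=0.12)
E
echo '[[-68.0698,18.352,89.7074,-0.0012,72.0434,-1.1463],[225.185,-528.542,227.11],[-179.897,0,23.077]]
[[2.8974,18.4359,74.9823,-0.0142,86.5654,-2.2827],[600.653,41.836,330.047],[179.984,0.0149,95.181]]' >> log.jsonl
```

```text
retreat
3 rows; end [588.3 168.2 187.7] [-180.    -0.    98.7]
[0,-0.01,-2.5,-0.001,0,0, 0,0,-2.5,-0.001,0,0.001, 0,-0.01,-2.5,-0.001,0,0]
[624.1396007  -64.11520523  40.66987298]
pre
10 rows; end [ 631.  -108.6  118.6] [-180.   -30.    98.7]
[-2.8,0,0.69,0,0.052,0, -2.83,0,0.54,0,0.052,0, -2.86,0,0.4,0,0.052,0, -2.87,0,0.25,0,0.052,0, -2.88,0,0.09,0,0.053,0]
[-2.89,0,-0.06,0,0.052,0, -2.88,0.01,-0.21,0,0.053,0, -2.86,0,-0.36,0,0.052,0, -2.84,0.01,-0.51,0,0.053,0, -2.82,0,-0.65,0,0.052,0]
```

Call:
step_arm --plan '[0,0,0,0,0,0,0,0,0,0,0,0,0,0,0,0,0,0,0,0,0,0,0,0]' --hand 5.5

```text
time_s: 7.1
ee_pos: [590.7, 168.2, 112.0]
ee_rot: [179.9, -0.0, 98.8]
force: [-0.5, 0.0, -0.1]
gripper_width: 35.7
gripper_force: 0.0
```

Call:
step_arm --plan '[0,0,-2.5,-0.001,0,0,0,0,-2.5,-0.001,0,0,0,0,-2.5,-0.001,0,0]'

```text
time_s: 7.35
ee_pos: [590.0, 167.9, 187.1]
ee_rot: [179.9, -0.0, 98.8]
force: [-0.8, 0.7, 0.1]
gripper_width: 54.6
gripper_force: 0.0
```

Call:
step_arm --plan '[-2.8,0,0.69,0,0.052,0,-2.83,0,0.54,0,0.052,0,-2.86,0,0.4,0,0.052,0,-2.87,0,0.25,0,0.052,0,-2.88,0,0.09,0,0.053,0]'

```text
time_s: 7.77
ee_pos: [612.0, 28.4, 152.4]
ee_rot: [179.7, -15.1, 98.9]
force: [0.3, 0.0, 0.9]
gripper_width: 54.9
gripper_force: 0.0
```

Call:
step_arm --plan '[-2.89,0,-0.06,0,0.052,0,-2.88,0.01,-0.21,0,0.053,0,-2.86,0,-0.36,0,0.052,0,-2.84,0.01,-0.51,0,0.053,0,-2.82,0,-0.65,0,0.052,0]'

```text
time_s: 8.18
ee_pos: [633.6, -110.9, 117.5]
ee_rot: [179.7, -30.1, 98.9]
force: [1.3, 0.6, -0.2]
gripper_width: 55.2
gripper_force: 0.0
```

Run:
```python
from h import *
p,r,s=log();print(p,s["ee_rot"],s["qpos"],s["force"])
f=look("wrist",["plate_tab","plate","lever_grip","lever_pivot","pin_thick","pin_thin","cup1"]);save(f,"w3")
print(onz(f,viewer.pinpoint("plate_tab",f)[0]["location"],45) if viewer.pinpoint("plate_tab",f) else 0)
print("expected px tab",proj(f,sw(-103,0,0)),"grip1.3",proj(f,lev(1.3)+[0,0,5]))
b=look("side",["lever_grip","lever_pivot"]);print(proj(b,lev(1.3)+[0,0,1]))
```

```text
[ 633.62417443 -110.87509133  117.53938271] [179.69404102 -30.06457776  98.87697184] [-23.30101629  36.75418784  81.32861497  25.69831297  79.86235019
 -40.74260445] [ 1.2985519   0.63089684 -0.15548625]
wrist plate_tab []
wrist plate [([316.1, 122.4], 0.57)]
wrist lever_grip []
wrist lever_pivot []
wrist pin_thick [([319.9, 181.4], 0.81), ([510.4, 51.1], 0.54)]
wrist pin_thin [([315.5, 76.8], 0.81)]
wrist cup1 [([126.3, 64.2], 0.56), ([322.9, 180.7], 0.48)]
0
expected px tab [317.44382474 242.3035892 ] grip1.3 [317.47616346 -97.93754396]
side lever_grip [([282.6, 262.5], 0.81), ([308.1, 265.2], 0.63), ([208.4, 299.2], 0.42)]
side lever_pivot [([195.2, 313.7], 0.91), ([286.9, 276.9], 0.84)]
[283.35200638 262.88243816]
```

View pics/w3.png

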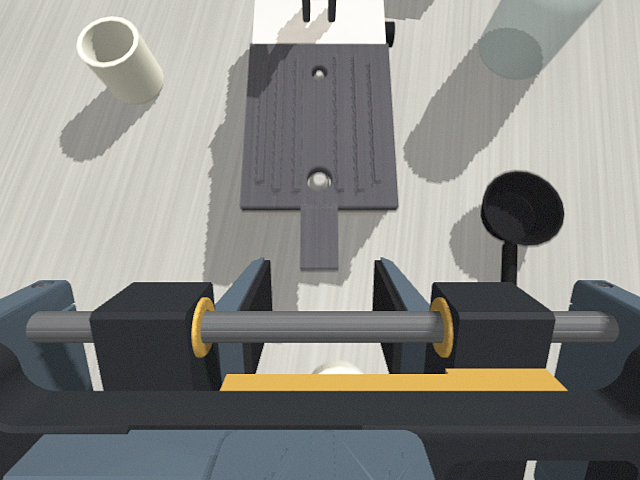

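```bash
cat > fk.py <<'E'
from h import *
from scipy.optimize import least_squares
D=[json.loads(l) for l in open("log.jsonl")]
rz=lambda a:R.from_rotvec([0,0,np.radians(a)]);ry=lambda a:R.from_rotvec([0,np.radians(a),0])
def fk(q,k):
    a1,d1,L2,e,L3,d6=k[:6]
    r=rz(q[0]);p=r.apply([a1,0,d1]);r=r*ry(q[1]);p=p+r.apply([0,0,L2]);r=r*ry(q[2]);p=p+r.apply([e,0,L3]);r=r*rz(q[3])*ry(q[4])*rz(q[5]);p=p+r.apply([0,0,d6]);return p,r*rz(k[6])
if __name__=="__main__":
    def fun(k):
        o=[]
        for q,p,e in D:
            P,Q=fk(q,k);o+=[*(P-p),*(100*(Q.inv()*eul(*e)).as_rotvec())]
        return o
    best=min((least_squares(fun,[0,150,350,e,350,200,s]) for e in(0,50) for s in(90,-90,0,180)),key=lambda r:r.cost)
    print(best.cost,best.x);print(np.array(best.fun).reshape(-1,6).round(1));np.save("k.npy",best.x)
    T=tilt(30);g=grasp(sw(-105,0,0),T);go([(g,T)],vmax=20)
E
python3 fk.py
```

```text
200.66713871686585 [ -7.74649031 145.00643363 622.33396603  33.08480306 416.25510355
 347.63342396  89.9999546 ]
[[  4.2 -10.8  -0.4  -0.   -0.    0. ]
 [-11.2  -3.1   0.5   0.   -0.   -0. ]
 [  1.3 -11.5  -0.1  -0.   -0.   -0. ]
 [ -0.8  -0.1   0.1   0.    0.    0. ]]
5 rows; end [624.1 -64.1  40.7] [180.  -30.   98.7]
[0,-0.05,1.79,0,0,0.001, 0,-0.05,1.79,0.001,0,0.001, 0,-0.05,1.79,0,0,0.001, 0.01,-0.05,1.8,0.001,0.001,0, 0,-0.04,1.79,0,0,0.001]
```

Call:
step_arm --plan '[0,-0.05,1.79,0,0,0.001,0,-0.05,1.79,0.001,0,0.001,0,-0.05,1.79,0,0,0.001,0,-0.05,1.8,0.001,0.001,0,0,-0.04,1.79,0,0,0.001]'

```text
time_s: 9.2
ee_pos: [624.0, -64.3, 39.7]
ee_rot: [-180.0, -30.0, 98.7]
force: [-0.1, 0.9, -0.1]
gripper_width: 54.7
gripper_force: 0.0
```

Call:
step_arm --plan '[0,0,0,0,0,0,0,0,0,0,0,0,0,0,0,0,0,0,0,0,0,0,0,0]' --hand 2 --newtons 60

```text
time_s: 9.53
ee_pos: [625.1, -65.9, 41.2]
ee_rot: [179.9, -29.9, 98.7]
force: [-0.2, 0.4, -0.0]
gripper_width: 31.1
gripper_force: 0.0
```

Call:
step_arm --plan '[0,0,0,0,0,0,0,0,0,0,0,0]'

```text
time_s: 9.7
ee_pos: [624.8, -65.9, 41.2]
ee_rot: [179.9, -30.0, 98.6]
force: [0.2, -1.1, 3.4]
gripper_width: 27.6
gripper_force: 60.0
```

```bash
python3 - <<'E'
from h import *
p,r,s=log();print(p,s["ee_rot"],s["qpos"],s["force"],s["gripper_width"],s["gripper_force"],grasp(sw(-105,0,0),tilt(30)))
E
sed -i 's/a1,d1,L2,e,L3,d6=k\[:6\]/a1,d1,L2,e,L3,d6=k[:6];b,c=k[7:9]/; s/\[a1,0,d1\]/[a1,b,d1]/; s/r=r\*rz(q\[3\])\*ry(q\[4\])/r=r*rz(q[3]);p=p+r.apply([0,c,0]);r=r*ry(q[4])/; s/e,350,200,s\]/e,350,200,s,0,0]/; /T=tilt(30)/d' fk.py; python3 fk.py
```

```text
[624.84858667 -65.85875736  41.19295757] [179.89867473 -29.96028195  98.64612451] [-20.07715398  39.29013551  89.0517119   27.93743433  69.48621981
 -42.80071428] [ 0.18994793 -1.09316485  3.37698737] 27.580574710824553 59.99377727508545 [624.1396007  -64.11520523  40.66987298]
2.292261254597752e-06 [ 5.23101689e-04  1.40298456e+02  5.91800676e+02  2.51991314e+01
  4.16998530e+02  3.21662477e+02  8.99999637e+01  1.15000598e+01
 -3.02345525e-04]
[[ 0. -0.  0. -0. -0.  0.]
 [ 0.  0. -0.  0. -0. -0.]
 [ 0. -0.  0. -0. -0. -0.]
 [-0.  0. -0.  0.  0.  0.]
 [ 0. -0.  0.  0.  0.  0.]]
```

Run:
```python
from h import *
a=pose()[:2];T=a[1]
a=go([(a[0]-80*T.apply([0,0,1]),T)],a,vmax=27); a=go([((570,-220,260),eul(180,0,90)),((503,-320,260),eul(180,0,85))],a,wmax=0.12,vmax=36)
```

```text
3 rows; end [ 630.7 -105.4  110.5] [179.9 -30.   98.6]
[0,0,-2.67,0,0,0, 0,0,-2.66,0,0,0, 0,0,-2.67,0,0,0]
10 rows; end [ 503. -320.  260.] [180.  -0.  85.]
[-0.26,-1.28,-3.03,-0.006,-0.087,0.024, -0.55,-1.25,-3,-0.006,-0.087,0.025, -0.84,-1.22,-2.95,-0.006,-0.087,0.025, -1.13,-1.18,-2.87,-0.007,-0.087,0.024, -1.4,-1.13,-2.76,-0.006,-0.087,0.025]
[-1.66,-1.07,-2.64,-0.007,-0.087,0.024, -2.5,-1.68,0,0,0,0.022, -2.54,-1.62,0,0,0,0.022, -2.57,-1.56,0,0,0,0.022, -2.6,-1.51,0,0,0,0.021]
```

Call:
step_arm --plan '[0,0,0,0,0,0,0,0,0,0,0,0,0,0,0,0,0,0]' --hand 5.5

```text
time_s: 9.95
ee_pos: [623.9, -65.3, 39.9]
ee_rot: [-179.9, -30.0, 98.6]
force: [0.2, 0.4, 0.0]
gripper_width: 45.2
gripper_force: 0.0
```

Call:
step_arm --plan '[0,0,-2.67,0,0,0,0,0,-2.66,0,0,0,0,0,-2.67,0,0,0]'

```text
time_s: 10.2
ee_pos: [629.7, -104.9, 109.5]
ee_rot: [-179.8, -30.1, 98.6]
force: [0.6, 0.5, -0.3]
gripper_width: 55.2
gripper_force: 0.0
```

Call:
step_arm --plan '[-0.26,-1.28,-3.03,-0.006,-0.087,0.024,-0.55,-1.25,-3,-0.006,-0.087,0.025,-0.84,-1.22,-2.95,-0.006,-0.087,0.025,-1.13,-1.18,-2.87,-0.007,-0.087,0.024,-1.4,-1.13,-2.76,-0.006,-0.087,0.025]'

```text
time_s: 10.62
ee_pos: [579.1, -201.4, 235.6]
ee_rot: [-179.6, -4.8, 91.3]
force: [0.6, -0.1, 0.3]
gripper_width: 54.8
gripper_force: 0.0
```

Call:
step_arm --plan '[-1.66,-1.07,-2.64,-0.007,-0.087,0.024,-2.5,-1.68,0,0,0,0.022,-2.54,-1.62,0,0,0,0.022,-2.57,-1.56,0,0,0,0.022,-2.6,-1.51,0,0,0,0.021]'

```text
time_s: 11.03
ee_pos: [501.9, -320.0, 259.0]
ee_rot: [-179.9, -0.0, 85.0]
force: [0.4, -0.4, 0.8]
gripper_width: 55.1
gripper_force: 0.0
```

Call:
step_arm --plan '[0,0,0,0,0,0,0,0,0,0,0,0]'

```text
time_s: 11.2
ee_pos: [502.0, -320.3, 258.7]
ee_rot: [-179.9, -0.1, 84.9]
force: [0.1, -0.4, -0.6]
gripper_width: 55.1
gripper_force: 0.0
```

Run:
```python
from h import *
p,r,s=log();print(p,s["ee_rot"],s["qpos"])
f=look("wrist",["slot"]);g=f["img"];save(f,"w4")
import pickle;pickle.dump(f,open("w4.pkl","wb"))
for q in viewer.pinpoint("slot",f): print(onz(f,q["location"],12))
```

```text
[ 501.9701558  -320.30708801  258.73371749] [-1.79862843e+02 -6.68518697e-02  8.49067564e+01] [-3.36448642e+01  1.92988717e+01  8.37142802e+01 -7.00819808e-03
  7.71392766e+01 -2.85501316e+01]
wrist slot [([319.8, 161.9], 0.97)]
[ 504.84042234 -264.11354436   12.        ]
```

View pics/w4.png

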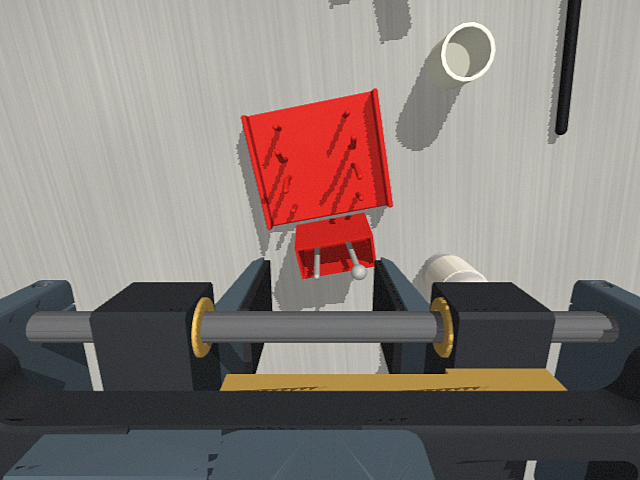

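Run:
```python
import cv2
g=cv2.imread("pics/w4.png")[80:240,230:400]; cv2.imwrite("pics/w4c.png",cv2.resize(g,None,fx=3.7,fy=3.7,interpolation=cv2.INTER_CUBIC))
```

```text
(no output)
```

View pics/w4c.png

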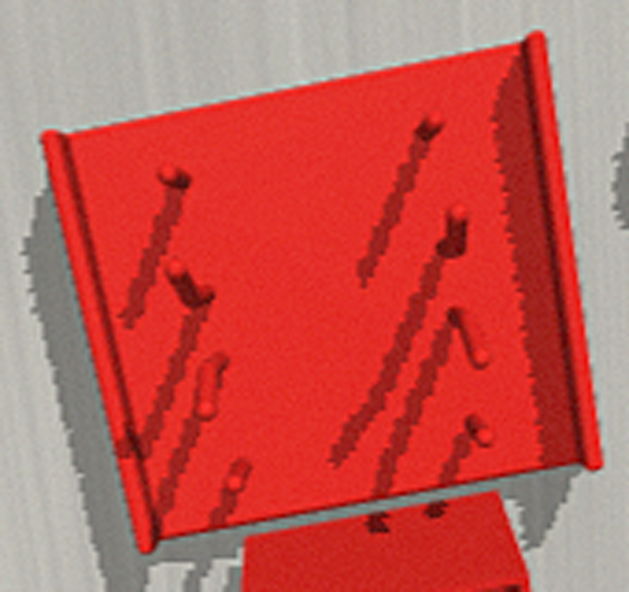

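Run:
```python
from h import *
import pickle;f=pickle.load(open("w4.pkl","rb"))
q=lambda u,v,z:onz(f,(230+u/3.7,80+v/3.7),z)
b=dict(UL=q(205,297,12),LL=q(215,360,12),UR=q(455,250,12),LR=q(455,315,12)); t=dict(UL=q(178,266,72),LL=q(206,414,72),UR=q(458,208,72),LR=q(485,364,72))
for d in(b,t):
    for k in d:print(k,d[k].round(1),end=' ')
    L=(d["UL"]+d["LL"])/2;Rr=(d["UR"]+d["LR"])/2;v=Rr-L;print("\nmid",((L+Rr)/2).round(1),"len",np.linalg.norm(v),"yaw",np.degrees(np.arctan2(v[1],v[0])))
for z in(15,30):
    c=[q(48,135,z),q(535,38,z),q(595,465,z),q(148,548,z)]
    v=c[1]-c[0]+c[2]-c[3];w=c[0]-c[3]+c[1]-c[2];print(z,np.mean(c,0),np.linalg.norm(v)/2,np.linalg.norm(w)/2,np.degrees(np.arctan2(v[1],v[0])),np.degrees(np.arctan2(w[1],w[0]))-90)
```

```text
UL [ 465.2 -258.7   12. ] LL [ 466.  -278.4   12. ] UR [ 544.4 -251.5   12. ] LR [ 543.1 -271.3   12. ] 
mid [ 504.7 -265.    12. ] len 78.47200116213986 yaw 5.2314651544000785
UL [ 465.5 -248.3   72. ] LL [ 468.3 -288.    72. ] UR [ 540.7 -240.2   72. ] LR [ 545.3 -281.4   72. ] 
mid [ 505.  -264.5   72. ] len 76.4505099649847 yaw 5.523932891129017
15 [ 504.40516518 -264.83313565   15.        ] 148.33637314451278 130.38834830214006 5.469021406531857 5.816980925603687
30 [ 504.59449762 -264.16399721   30.        ] 142.78977739103817 125.51286534631333 5.469021406531859 5.816980925603687
```

```bash
cat > ik.py <<'E'
from fk import *
k=np.load("k.npy");lo=np.array([-177.97,-48.28,12.27,-77.06,2.81,-146.56]);hi=np.array([177.97,115.42,149.76,257.06,150.46,146.56])
def ik(P,Q,q0=None,tries=40,seed=0):
    rg=np.random.default_rng(seed);out=[]
    def fun(q):
        p,r=fk(q,k);return [*((p-P)/10),*(20*(r.inv()*Q).as_rotvec())]
    starts=[q0] if q0 is not None else [lo+(hi-lo)*rg.random(6) for _ in range(tries)]
    for s in starts:
        r=least_squares(fun,np.clip(s,lo+.01,hi-.01),bounds=(lo,hi))
        if r.cost<1e-3 and not any(np.abs(r.x-o).max()<1 for o in out): out.append(r.x)
    return out
SL=np.array([504.7,-264.7,12.]);RY=95.5
E
cat > t.py <<'E'
from ik import *
def show(n,P,Q):
    P=grasp(P,Q);print(n);[print("   ",q.round(0)) for q in ik(P,Q)]
tab=SL+[0,0,180+90]
for a in(45,60):
    show(f"A ins nat {a}",tab,tilt(-a,RY)); show(f"A regrip half {a}",tab,tilt(-a,RY+180)); show(f"A regrip nat {a}",tab,tilt(a,RY)); show(f"final half {a}",sw(-105,0,40),tilt(a-90,YAW+180))
    show(f"B ins half {a}",tab,tilt(a,RY+180)); 
show("final nat",sw(-105,0,40),tilt(30))
E
python3 t.py
```

```text
A ins nat 45
    [ -6.  12. 105. -51.  63.  13.]
A regrip half 45
    [-44.  33.  72.  29. 110. 132.]
A regrip nat 45
    [-44.  33.  72.  29. 110. -48.]
final half 45
    [-25.  42.  84.  37.  84. 133.]
B ins half 45
A ins nat 60
    [ -0.  16. 111. -68.  68.  31.]
A regrip half 60
    [-46.  39.  71.  38. 118. 132.]
A regrip nat 60
    [-46.  39.  71.  38. 118. -48.]
final half 60
    [-20.  37.  87.  27.  73. 139.]
B ins half 60
final nat
    [-20.  37.  87.  27.  73. -41.]
```

```bash
cat >> h.py <<'E'
S0[0]=609.2
E
cat >> ik.py <<'E'
def check(wps,start,q,vmax=30.,wmax=0.1):
    p,r=start;p=np.array(p,float);qs=[q]
    for tp,tr in wps:
        tp=np.array(tp,float);rv=(r.inv()*tr).as_rotvec();n=int(max(1,np.ceil(np.linalg.norm(tp-p)/vmax),np.ceil(np.linalg.norm(rv)/wmax)))
        p0,r0=p,r
        for i in range(1,n+1):
            p=p0+(tp-p0)*i/n;r=r0*R.from_rotvec(rv*i/n);s=ik(p,r,q)
            if not s: print("FAIL at",p.round(0),r.as_euler('xyz',degrees=True).round(0),q.round(0));return None
            qs.append(s[0]);q=s[0]
        print("  wp",tp.round(0),"q",q.round(0),n)
    d=np.abs(np.diff(qs,axis=0)).max(0);print("max step",d.round(1),"min margin",np.minimum(np.array(qs)-lo,hi-np.array(qs)).min(0).round(0));return (p,r),q
E
cat > t.py <<'E'
from ik import *
p,r,s=pose();q=s["qpos"]
for a in(50,):
    T=tilt(90-a);g=grasp(sw(-105.5,0,0),T)
    q=ik(g,T)[0];print(a,"grip",q.round(0));I=tilt(-a,RY)
    up=lambda z:grasp(SL+[0,0,z-12],I)
    st=check([(g+[0,0,30],T),(grasp((600,-120,230),tilt(60-a)),tilt(60-a)),(grasp((530,-235,300),tilt(-a+15,RY)),tilt(-a+15,RY)),(up(285),I),(up(194),I)],(g,T),q)
for a in(50,60):
    H=tilt(-a,RY+180);P=grasp(SL+[0,0,182],H);q=ik(P,H)[0];print("regrip",a,q.round(0))
    T=tilt(90-a);f=lambda z:grasp(sw(-105.5,0,z),T)
    up=P+[0,0,170]
    # joint-like carry: spin about tool axis
    Z=lambda d:H*R.from_rotvec([0,0,np.radians(d)])
    for sgn in(1,-1):
        print(sgn);check([(up,H),(up+[10,20,30],Z(60*sgn)),(up+[20,40,30],Z(120*sgn)),(up+[40,60,0],Z(178*sgn)),(f(100),T),(f(8),T)],(P,H),q)
E
python3 t.py
```

```text
50 grip [-23.  43.  87.  34.  77. -48.]
  wp [625. -64.  71.] q [-23.  41.  86.  34.  79. -46.] 1
  wp [ 600. -119.  225.] q [-17.  24.  82.   9.  78. -28.] 6
  wp [ 530. -238.  296.] q [ -7.  13.  96. -37.  67.   1.] 8
  wp [ 505. -269.  282.] q [ -4.  13. 107. -57.  65.  18.] 3
  wp [ 505. -269.  191.] q [ -4.  19. 114. -63.  58.  31.] 4
max step [1.3 3.5 3.5 6.6 2.5 6.3] min margin [155.  61.  36.  14.  55.  99.]
regrip 50 [-45.  38.  78.  30. 104. 126.]
1
  wp [ 504. -261.  361.] q [-45.  33.  64.  35. 121. 138.] 6
FAIL at [ 506. -257.  366.] [ 167.   49. -101.] [-45.  33.  63.  35. 121. 144.]
-1
  wp [ 504. -261.  361.] q [-45.  33.  64.  35. 121. 138.] 6
  wp [ 514. -241.  391.] q [-43.  32.  61.  37. 123.  82.] 11
  wp [ 524. -221.  391.] q [-41.  31.  62.  38. 121.  23.] 11
  wp [ 544. -201.  361.] q [-39.  32.  65.  38. 117. -35.] 11
  wp [625. -64. 141.] q [-23.  37.  82.  33.  86. -42.] 10
  wp [625. -64.  49.] q [-23.  42.  86.  34.  78. -47.] 4
max step [1.6 1.5 2.9 1.1 3.3 5.3] min margin [133.  73.  49. 107.  28.   9.]
regrip 60 [-46.  43.  76.  35. 111. 126.]
1
  wp [ 504. -260.  362.] q [-46.  36.  64.  41. 126. 139.] 6
FAIL at [ 506. -257.  367.] [ 162.   58. -106.] [-46.  36.  64.  42. 126. 145.]
-1
  wp [ 504. -260.  362.] q [-46.  36.  64.  41. 126. 139.] 6
  wp [ 514. -240.  392.] q [-45.  35.  62.  44. 127.  83.] 11
  wp [ 524. -220.  392.] q [-43.  34.  63.  45. 125.  24.] 11
  wp [ 544. -200.  362.] q [-41.  35.  66.  45. 121. -35.] 11
  wp [625. -65. 141.] q [-20.  34.  84.  27.  79. -38.] 10
  wp [625. -65.  49.] q [-20.  39.  89.  28.  70. -42.] 4
max step [2.4 1.4 2.6 2.4 4.3 5.4] min margin [132.  73.  50. 104.  24.   8.]
```

```bash
cat > t.py <<'E'
from ik import *
p,r,s=pose()
T=tilt(40);g=grasp(sw(-105.5,0,0),T);b=g-85*T.apply([0,0,1])
w=[((570,-220,240),tilt(20,95)),(b,T),(g,T)]
check(w,(p,r),s["qpos"],36,.12)
a=go(w[:2],vmax=36,wmax=.12);a=go(w[2:],a,vmax=18);print(g)
E
python3 t.py
```

```text
wp [ 570. -220.  240.] q [-31.  27.  77.  16.  88. -38.] 4
  wp [ 633. -118.  106.] q [-27.  41.  79.  32.  86. -45.] 5
  wp [625. -64.  41.] q [-23.  43.  87.  34.  77. -48.] 3
max step [1.2 3.3 2.8 4.2 3.2 2.7] min margin [145.  68.  63.  77.  62.  99.]
9 rows; end [ 633.  -117.9  106.3] [-180.   -40.    98.7]
[2.6,1.45,0.47,0.007,0.087,-0.043, 2.49,1.57,0.68,0.007,0.087,-0.043, 2.35,1.67,0.87,0.007,0.086,-0.043, 2.18,1.78,1.06,0.007,0.087,-0.042, 0.89,1.43,3.17,0.007,0.07,-0.011]
[0.66,1.47,3.22,0.006,0.07,-0.011, 0.41,1.49,3.24,0.007,0.07,-0.012, 0.17,1.51,3.25,0.006,0.069,-0.011, -0.08,1.54,3.25,0.007,0.07,-0.012]
5 rows; end [624.7 -63.9  41.2] [-180.   -40.    98.7]
[0,0,1.7,0,0,0, 0,0,1.7,0,0,0, 0,0,1.7,0,0,0, 0,0,1.7,0,0,0, 0,0,1.7,0,0,0]
[624.70716644 -63.90374008  41.16977778]
```

Call:
step_arm --plan '[2.6,1.45,0.47,0.007,0.087,-0.043,2.49,1.57,0.68,0.007,0.087,-0.043,2.35,1.67,0.87,0.007,0.086,-0.043,2.18,1.78,1.06,0.007,0.087,-0.042,0.89,1.43,3.17,0.007,0.07,-0.011]'

```text
time_s: 11.77
ee_pos: [586.0, -199.0, 217.0]
ee_rot: [179.6, -24.0, 96.0]
force: [0.8, -0.2, 0.3]
gripper_width: 55.2
gripper_force: 0.0
```

Call:
step_arm --plan '[0.66,1.47,3.22,0.006,0.07,-0.011,0.41,1.49,3.24,0.007,0.07,-0.012,0.17,1.51,3.25,0.006,0.069,-0.011,-0.08,1.54,3.25,0.007,0.07,-0.012]'

```text
time_s: 12.1
ee_pos: [633.8, -116.8, 105.3]
ee_rot: [179.9, -40.1, 98.8]
force: [-0.1, -0.4, -0.4]
gripper_width: 55.0
gripper_force: 0.0
```

Call:
step_arm --plan '[0,0,1.7,0,0,0,0,0,1.7,0,0,0,0,0,1.7,0,0,0,0,0,1.7,0,0,0,0,0,1.7,0,0,0]'

```text
time_s: 12.52
ee_pos: [624.8, -63.1, 40.2]
ee_rot: [-180.0, -40.0, 98.8]
force: [0.0, -0.5, 0.1]
gripper_width: 54.9
gripper_force: 0.0
```

Call:
step_arm --plan '[0,0,0,0,0,0,0,0,0,0,0,0]'

```text
time_s: 12.68
ee_pos: [624.4, -63.6, 40.7]
ee_rot: [-179.9, -40.0, 98.7]
force: [1.0, -0.4, 0.1]
gripper_width: 55.1
gripper_force: 0.0
```

Run:
```python
from h import *
p,r,s=log();print(p,s["ee_rot"],s["force"]);T=tilt(40);g=grasp(sw(-105.5,0,0),T);print(g);go([(g,T)])
```

```text
[624.40526081 -63.5590256   40.72016521] [-179.891205    -40.01856059   98.74514724] [ 0.97450008 -0.41892076  0.11445913]
[624.70716644 -63.90374008  41.16977778]
1 rows; end [624.7 -63.9  41.2] [180.  -40.   98.7]
[0,0.02,-0.06,-0.002,0,0]
```

Close, then lift 30 mm and check.

Call:
step_arm --plan '[0,0,0,0,0,0,0,0,0,0,0,0,0,0,0,0,0,0,0,0,0,0,0,0,0,0,0,0,0,0]' --hand 2 --newtons 60

```text
time_s: 13.1
ee_pos: [624.8, -65.6, 41.8]
ee_rot: [179.9, -39.9, 98.7]
force: [0.2, -1.0, 1.8]
gripper_width: 27.5
gripper_force: 60.0
```

Call:
step_arm --plan '[0,0,0,0,0,0,0,0,0,0,0,0]'

```text
time_s: 13.27
ee_pos: [624.8, -65.6, 41.8]
ee_rot: [179.9, -39.9, 98.7]
force: [-0.5, -1.8, 2.9]
gripper_width: 27.3
gripper_force: 60.0
```

Call:
step_arm --plan '[0.39,0,-0.46,0,0,0,0.39,0,-0.46,0,0,0,0.39,0,-0.46,0,0,0,0.39,0,-0.46,0,0,0,0.39,0,-0.46,0,0,0]'

```text
time_s: 13.68
ee_pos: [624.5, -64.8, 71.9]
ee_rot: [-180.0, -39.9, 98.7]
force: [0.2, 0.3, -3.0]
gripper_width: 27.2
gripper_force: 60.0
```

```bash
cat > t.py <<'E'
from ik import *
p,r,s=log();print(p,s["ee_rot"],s["force"],s["torque"],s["gripper_width"],s["gripper_force"])
f=viewer.grab_frame("wrist");save(f,"w5")
a=50;I=tilt(-a,RY);up=lambda z:grasp(SL+[0,0,z-12],I)
w=[(p+[0,0,60],r),(grasp((600,-120,230),tilt(10)),tilt(10)),(grasp((530,-235,300),tilt(-35,RY)),tilt(-35,RY)),(up(290),I)]
go(w,vmax=26,wmax=.1)
E
python3 t.py
```

```text
[624.46531817 -64.80834774  71.87007274] [-179.98813838  -39.94795749   98.68706367] [ 0.15993783  0.34733495 -3.03991282] [-1.02531666 -0.22872848  0.04291094] 27.249868531572485 59.99800980091095
20 rows; end [ 505.1 -268.5  286.8] [-180.    50.    95.5]
[1.26,-0.01,-1.49,0.001,0,0, 1.26,-0.02,-1.5,0,0,0.001, 1.25,-0.02,-1.49,0.001,0,0, 0.36,-0.54,-1.73,0,-0.087,0, 0.21,-0.54,-1.75,0,-0.087,0]
[0.05,-0.54,-1.76,0,-0.087,0, -0.1,-0.55,-1.76,0,-0.087,0, -0.25,-0.54,-1.75,0,-0.087,0, -0.4,-0.55,-1.71,0,-0.087,0, -1.16,-1.08,-1.1,0.002,-0.098,0.007]
[-1.27,-1.08,-0.98,0.001,-0.098,0.007, -1.37,-1.07,-0.85,0.002,-0.098,0.007, -1.45,-1.06,-0.71,0.001,-0.098,0.007, -1.52,-1.05,-0.57,0.002,-0.098,0.007, -1.58,-1.04,-0.41,0.001,-0.099,0.007]
[-1.62,-1.04,-0.25,0.002,-0.098,0.007, -1.64,-1.02,-0.1,0.001,-0.099,0.008, -0.59,-0.93,0.79,0,-0.087,0, -0.53,-0.94,0.84,0,-0.087,0, -0.45,-0.93,0.87,0,-0.087,-0.001]
```

View pics/w5.png

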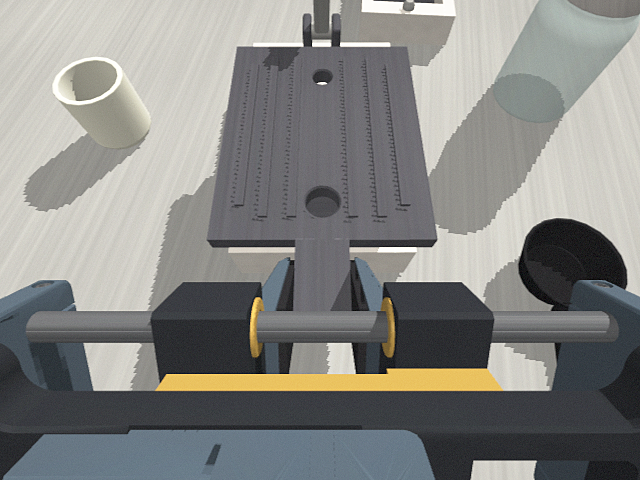

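Call:
step_arm --plan '[1.26,0,-1.49,0.001,0,0,1.26,-0.02,-1.5,0,0,0.001,1.25,-0.02,-1.49,0.001,0,0,0.36,-0.54,-1.73,0,-0.087,0,0.21,-0.54,-1.75,0,-0.087,0]'

```text
time_s: 14.15
ee_pos: [615.8, -83.9, 161.0]
ee_rot: [-179.8, -29.8, 98.5]
force: [0.1, -0.2, -2.6]
gripper_width: 27.6
gripper_force: 60.0
```

Call:
step_arm --plan '[0.05,-0.54,-1.76,0,-0.087,0,-0.1,-0.55,-1.76,0,-0.087,0,-0.25,-0.54,-1.75,0,-0.087,0,-0.4,-0.55,-1.71,0,-0.087,0,-1.16,-1.08,-1.1,0.002,-0.098,0.007]'

```text
time_s: 14.57
ee_pos: [591.6, -133.8, 234.6]
ee_rot: [-179.9, -4.2, 98.3]
force: [0.5, 0.7, -3.5]
gripper_width: 27.2
gripper_force: 60.0
```

Call:
step_arm --plan '[-1.27,-1.08,-0.98,0.001,-0.098,0.007,-1.37,-1.07,-0.85,0.002,-0.098,0.007,-1.45,-1.06,-0.71,0.001,-0.098,0.007,-1.52,-1.05,-0.57,0.002,-0.098,0.007,-1.58,-1.04,-0.41,0.001,-0.099,0.007]'

```text
time_s: 14.98
ee_pos: [546.4, -208.0, 277.2]
ee_rot: [-179.6, 23.8, 96.4]
force: [-0.4, 0.0, -2.9]
gripper_width: 27.4
gripper_force: 60.0
```

Call:
step_arm --plan '[-1.62,-1.04,-0.25,0.002,-0.098,0.007,-1.64,-1.02,-0.1,0.001,-0.099,0.008,-0.59,-0.93,0.79,0,-0.087,0,-0.53,-0.94,0.84,0,-0.087,0,-0.45,-0.93,0.87,0,-0.087,-0.001]'

```text
time_s: 15.4
ee_pos: [503.6, -268.1, 285.1]
ee_rot: [-179.9, 50.0, 95.5]
force: [-0.9, -1.1, -3.3]
gripper_width: 27.2
gripper_force: 60.0
```

Call:
step_arm --plan '[0,0,0,0,0,0,0,0,0,0,0,0]'

```text
time_s: 15.57
ee_pos: [504.0, -267.6, 283.8]
ee_rot: [-179.6, 49.7, 95.8]
force: [0.5, 0.4, -3.3]
gripper_width: 27.7
gripper_force: 60.0
```

```bash
cat > t.py <<'E'
from ik import *
p,r,s=log();print(p,s["ee_rot"],s["force"],s["torque"],s["gripper_width"])
f=viewer.grab_frame("side");b=viewer.grab_frame("scene")
u=np.hstack([cv2.resize(f["img"][120:300,350:500],None,fx=3,fy=3),cv2.resize(b["img"][120:300,130:280],None,fx=2,fy=3)])
cv2.imwrite("pics/ins.png",u[:,:,::-1])
# expected plate outline px in each: corners at tab-based frame, plate vertical
g=p-5*r.apply([0,0,1]);xr=np.array([np.cos(np.radians(5.5)),np.sin(np.radians(5.5)),0])
for n,F,o in(("side",f,(350,120,3,3,0)),("scene",b,(130,120,2,3,450))):
    for c in((-60,-30),(60,-30),(60,-180),(-60,-180)):
        q=proj(F,g+xr*c[0]+[0,0,c[1]]);print(n,c,(o[4]+(q[0]-o[0])*o[2]).round(),((q[1]-o[1])*o[3]).round())
E
python3 t.py
```

```text
[ 504.03580798 -267.56410902  283.75423682] [-179.58417411   49.71232729   95.79820354] [ 0.47602075  0.37086381 -3.27720282] [ 0.87694337 -0.05536747 -0.00633961] 27.71175930740348
side (-60, -30) 310.0 121.0
side (60, -30) 183.0 78.0
side (60, -180) 169.0 228.0
side (-60, -180) 287.0 274.0
scene (-60, -30) 576.0 55.0
scene (60, -30) 565.0 175.0
scene (60, -180) 595.0 300.0
scene (-60, -180) 603.0 185.0
```

View pics/ins.png

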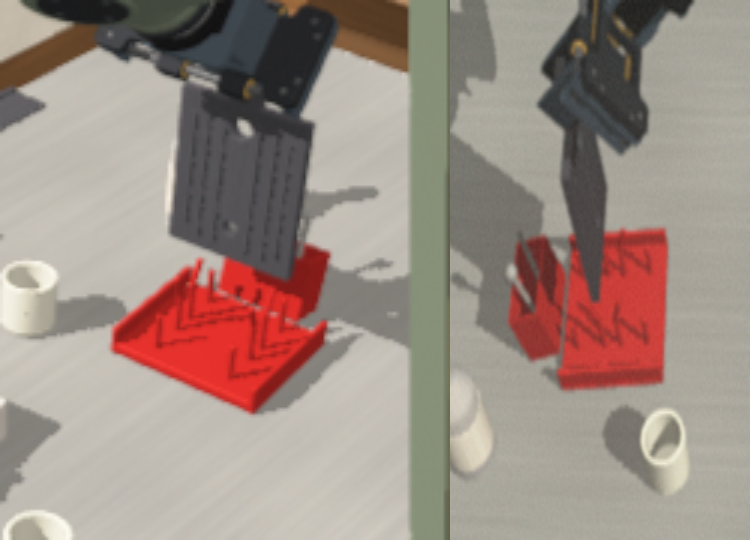

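```bash
cat > t.py <<'E'
from ik import *
p,r,s=pose();I=tilt(-50,RY);up=lambda z:grasp(SL+[0,0,z-12],I)
a=go([(up(255),I)],vmax=8);a=go([(up(225),I)],a,vmax=6)
E
python3 t.py
```

```text
5 rows; end [ 505.1 -268.5  251.8] [180.   50.   95.5]
[0.52,-0.02,0.44,0,-0.001,0, 0.52,-0.02,0.44,0,-0.001,0, 0.52,-0.02,0.44,0,0,0, 0.52,-0.01,0.44,0,-0.001,0, 0.52,-0.02,0.45,0,0,0]
6 rows; end [ 505.1 -268.5  221.8] [180.   50.   95.5]
[0.38,0,0.32,0,0,0, 0.38,0,0.32,0,0,0, 0.39,0,0.32,0,0,0, 0.38,0,0.32,0,0,0, 0.39,0,0.32,0,0,0]
[0.38,0,0.33,0,0,0]
```

Call:
step_arm --plan '[0.52,-0.02,0.44,0,-0.001,0,0.52,-0.02,0.44,0,-0.001,0,0.52,-0.02,0.44,0,0,0,0.52,-0.01,0.44,0,-0.001,0,0.52,-0.02,0.45,0,0,0]'

```text
time_s: 16.08
ee_pos: [504.0, -268.9, 250.0]
ee_rot: [-179.8, 50.1, 95.7]
force: [-0.2, 0.2, -3.7]
gripper_width: 27.5
gripper_force: 60.0
```

Call:
step_arm --plan '[0.38,0,0.32,0,0,0,0.38,0,0.32,0,0,0,0.39,0,0.32,0,0,0]'

```text
time_s: 16.33
ee_pos: [504.2, -268.9, 235.4]
ee_rot: [-179.8, 50.1, 95.7]
force: [0.3, 0.1, -2.3]
gripper_width: 27.6
gripper_force: 60.0
```

Call:
step_arm --plan '[0.38,0,0.32,0,0,0,0.39,0,0.32,0,0,0,0.38,0,0.33,0,0,0]'

```text
time_s: 16.58
ee_pos: [504.1, -268.9, 220.5]
ee_rot: [-179.8, 50.1, 95.7]
force: [0.1, 0.3, -2.7]
gripper_width: 27.7
gripper_force: 60.0
```

Call:
step_arm --plan '[0,0,0,0,0,0]'

```text
time_s: 16.67
ee_pos: [503.6, -268.8, 219.7]
ee_rot: [-179.6, 50.1, 95.8]
force: [-0.1, -0.2, -1.8]
gripper_width: 27.5
gripper_force: 60.0
```

Call:
step_arm --plan '[0.38,0,0.32,0,0,0,0.39,0,0.32,0,0,0,0.38,0,0.33,0,0,0]'

```text
time_s: 16.92
ee_pos: [504.1, -269.0, 205.6]
ee_rot: [-179.8, 50.1, 95.6]
force: [0.6, 0.2, -2.6]
gripper_width: 27.2
gripper_force: 60.0
```

Call:
step_arm --plan '[0.38,0,0.32,0,0,0,0.31,0,0.26,0,0,0]'

```text
time_s: 17.08
ee_pos: [503.9, -269.0, 196.2]
ee_rot: [-179.8, 50.1, 95.7]
force: [0.1, -0.0, -3.6]
gripper_width: 27.3
gripper_force: 60.0
```

Call:
step_arm --plan '[0.15,0,0.13,0,0,0,0.15,0,0.13,0,0,0]'

```text
time_s: 17.25
ee_pos: [504.0, -269.1, 192.6]
ee_rot: [-179.8, 50.1, 95.7]
force: [-0.8, -0.8, -2.4]
gripper_width: 27.2
gripper_force: 60.0
```

Call:
step_arm --plan '[0.12,0,0.1,0,0,0]'

```text
time_s: 17.33
ee_pos: [504.0, -269.3, 191.6]
ee_rot: [-179.8, 50.2, 95.7]
force: [-0.8, 1.0, 3.5]
gripper_width: 27.6
gripper_force: 60.0
```

Call:
step_arm --plan '[0.12,0,0.1,0,0,0]'

```text
time_s: 17.42
ee_pos: [504.1, -269.8, 191.5]
ee_rot: [-179.8, 50.3, 95.6]
force: [-4.1, 3.2, 11.2]
gripper_width: 27.4
gripper_force: 60.0
```

Call:
step_arm --plan '[0.08,0,0.06,0,0,0,0,0,0,0,0,0]'

```text
time_s: 17.58
ee_pos: [504.0, -269.8, 191.5]
ee_rot: [-179.9, 50.4, 95.5]
force: [-3.7, 4.4, 8.8]
gripper_width: 27.6
gripper_force: 60.0
```

```bash
cat > t.py <<'E'
from ik import *
p,r,s=log();I=r;zt=r.apply([0,0,1])
H=tilt(-50,RY+180);g=grasp((504.5,-264.7,194.8),H);b=g-100*H.apply([0,0,1]);print("g",g,"b",b)
D=lambda y:eul(180,0,y)
m1=p-100*zt
w=[(m1,I),((504,-262,400),tilt(-15,RY)),((504,-265,420),tilt(15,RY-60)),((504,-290,420),tilt(0,RY-120)),((500,-320,380),tilt(-25,RY-180)),(b,H)]
st=check(w,(p,r),s["qpos"],36,.12)
a=go(w[:1],(p,r),vmax=25);a=go(w[1:],a,vmax=36,wmax=.12)
E
python3 t.py
```

```text
g [ 504.13288947 -260.88741137  191.58606195] b [ 511.47510008 -337.13918401  255.86482292]
  wp [ 497. -193.  255.] q [  5.  14. 110. -56.  69.  27.] 3
  wp [ 504. -262.  400.] q [-21.  11.  77. -13.  85. -26.] 6
  wp [ 504. -265.  420.] q [-37.  12.  73.  14.  90.  18.] 10
  wp [ 504. -290.  420.] q [-31.  16.  66.  -0.  98.  83.] 9
  wp [ 500. -320.  380.] q [-43.  27.  59.  18. 112. 136.] 10
  wp [ 511. -337.  256.] q [-48.  41.  62.  30. 117. 130.] 4
max step [ 4.5  4.   6.5  7.6  5.9 10.4] min margin [130.  57.  36.  14.  34.  11.]
4 rows; end [ 496.8 -193.1  255.3] [-179.9   50.4   95.5]
[0,0,-2.5,0,0,0, 0,0,-2.5,0,0,0, 0,0,-2.5,0,0,0, 0,0,-2.5,0,0,0]
39 rows; end [ 511.5 -337.2  255.9] [-180.    50.   -84.5]
[-2.59,0.01,-0.65,0,0.103,0, -2.51,0.01,-0.91,0,0.103,0, -2.41,0.01,-1.17,0,0.103,0, -2.27,0.01,-1.41,0,0.103,0, -2.12,0.01,-1.63,-0.001,0.103,0]
[-1.94,0,-1.84,0,0.102,0, -0.08,0,-0.19,0,0.047,0.106, -0.07,0.01,-0.19,0,0.048,0.106, -0.06,0.01,-0.19,0,0.047,0.106, -0.05,0.02,-0.19,0,0.048,0.106]
[-0.04,0.02,-0.2,0,0.047,0.106, -0.03,0.03,-0.2,0,0.048,0.106, -0.02,0.03,-0.
[... 192 characters left out ...]
26,-0.03,-0.015,-0.026,0.116, -0.07,0.27,-0.02,-0.015,-0.026,0.116]
[-0.04,0.27,-0.02,-0.016,-0.026,0.115, -0.01,0.28,-0.01,-0.015,-0.027,0.116, 0.02,0.27,-0.01,-0.016,-0.026,0.115, 0.05,0.27,0,-0.015,-0.027,0.116, 0.09,0.26,0,-0.016,-0.026,0.115]
[0.09,0.29,0.4,0.023,-0.04,0.103, 0.13,0.29,0.39,0.023,-0.04,0.103, 0.18,0.28,0.38,0.023,-0.039,0.103, 0.22,0.27,0.36,0.023,-0.04,0.103, 0.26,0.25,0.35,0.023,-0.039,0.103]
[0.3,0.23,0.33,0.023,-0.039,0.103, 0.33,0.2,0.31,0.023,-0.04,0.103, 0.37,0.18,0.29,0.023,-0.039,0.103, 0.39,0.14,0.27,0.022,-0.04,0.103, 0.42,0.11,0.26,0.023,-0.039,0.103]
[1.72,-0.24,2.62,0,-0.109,0, 2,-0.25,2.42,0,-0.109,0, 2.25,-0.24,2.19,0,-0.109,0, 2.47,-0.25,1.92,0,-0.11,0]
```

Call:
step_arm --plan '[0,0,0,0,0,0,0,0,0,0,0,0,0,0,0,0,0,0,0,0,0,0,0,0]' --hand 5.5

```text
time_s: 17.92
ee_pos: [504.2, -269.1, 188.9]
ee_rot: [-179.8, 50.1, 95.7]
force: [-0.2, -0.5, 0.4]
gripper_width: 51.1
gripper_force: 0.0
```

Call:
step_arm --plan '[0,0,-2.5,0,0,0,0,0,-2.5,0,0,0,0,0,-2.5,0,0,0,0,0,-2.5,0,0,0]'

```text
time_s: 18.25
ee_pos: [496.5, -192.0, 253.5]
ee_rot: [-179.8, 50.1, 95.7]
force: [0.9, -0.1, 0.2]
gripper_width: 55.1
gripper_force: 0.0
```

Call:
step_arm --plan '[-2.59,0,-0.65,0,0.103,0,-2.51,0,-0.91,0,0.103,0,-2.41,0,-1.17,0,0.103,0,-2.27,0,-1.41,0,0.103,0,-2.12,0,-1.63,0,0.103,0]'

```text
time_s: 18.67
ee_pos: [502.6, -250.4, 375.8]
ee_rot: [180.0, 20.4, 95.7]
force: [0.1, 0.5, -0.4]
gripper_width: 54.9
gripper_force: 0.0
```

Call:
step_arm --plan '[-1.94,0,-1.84,0,0.102,0,-0.08,0,-0.19,0,0.047,0.106,-0.07,0.01,-0.19,0,0.048,0.106,-0.06,0.01,-0.19,0,0.047,0.106,-0.05,0.02,-0.19,0,0.048,0.106]'

```text
time_s: 19.08
ee_pos: [503.9, -263.9, 405.2]
ee_rot: [176.3, 2.8, 71.0]
force: [0.3, 0.4, -0.5]
gripper_width: 55.1
gripper_force: 0.0
```

Call:
step_arm --plan '[-0.04,0.02,-0.2,0,0.047,0.106,-0.03,0.03,-0.2,0,0.048,0.106,-0.02,0.03,-0.2,0,0.047,0.105,0,0.03,-0.2,0,0.048,0.106,0.01,0.03,-0.2,0,0.047,0.106]'

```text
time_s: 19.5
ee_pos: [503.9, -265.4, 415.0]
ee_rot: [178.9, -12.3, 41.3]
force: [-0.1, 0.9, -0.5]
gripper_width: 55.1
gripper_force: 0.0
```

Call:
step_arm --plan '[0.02,0.03,-0.2,0.001,0.047,0.105,-0.16,0.23,-0.04,-0.015,-0.026,0.116,-0.13,0.24,-0.03,-0.015,-0.026,0.116,-0.1,0.26,-0.03,-0.015,-0.026,0.116,-0.07,0.27,-0.02,-0.015,-0.026,0.116]'

```text
time_s: 19.92
ee_pos: [503.4, -277.0, 417.1]
ee_rot: [-177.7, -8.2, 8.1]
force: [0.3, 0.3, 0.1]
gripper_width: 55.3
gripper_force: 0.0
```

Call:
step_arm --plan '[-0.04,0.27,-0.02,-0.016,-0.026,0.115,-0.01,0.28,-0.01,-0.015,-0.027,0.116,0.02,0.27,-0.01,-0.016,-0.026,0.115,0.05,0.27,0,-0.015,-0.027,0.116,0.09,0.26,0,-0.016,-0.026,0.115]'

```text
time_s: 20.33
ee_pos: [503.7, -290.4, 417.0]
ee_rot: [-179.9, 0.3, -24.8]
force: [-0.2, -0.8, 0.1]
gripper_width: 54.9
gripper_force: 0.0
```

Call:
step_arm --plan '[0.09,0.29,0.4,0.023,-0.04,0.103,0.13,0.29,0.39,0.023,-0.04,0.103,0.18,0.28,0.38,0.023,-0.039,0.103,0.22,0.27,0.36,0.023,-0.04,0.103,0.26,0.25,0.35,0.023,-0.039,0.103]'

```text
time_s: 20.75
ee_pos: [502.0, -305.5, 396.4]
ee_rot: [-176.6, 12.9, -54.0]
force: [0.3, -0.2, -0.4]
gripper_width: 55.5
gripper_force: 0.0
```

Call:
step_arm --plan '[0.3,0.23,0.33,0.023,-0.039,0.103,0.33,0.2,0.31,0.023,-0.04,0.103,0.37,0.18,0.29,0.023,-0.039,0.103,0.39,0.14,0.27,0.022,-0.04,0.103,0.42,0.11,0.26,0.023,-0.039,0.103]'

```text
time_s: 21.17
ee_pos: [499.9, -320.6, 376.2]
ee_rot: [179.7, 25.4, -84.9]
force: [-0.1, 0.1, 0.5]
gripper_width: 54.8
gripper_force: 0.0
```

```bash
cat > t.py <<'E'
from ik import *
p,r,s=log();print(p,s["ee_rot"],s["qpos"],s["force"])
f=look("wrist",["plate_tab"]);a=look("scene",["plate_tab"]);b=look("side",["plate_tab"])
P=(504.5,-264.7,194.8)
for F in(f,a,b):print(proj(F,P).round(0))
u=np.hstack([cv2.resize(b["img"][150:290,370:480],None,fx=3.4,fy=3.4),cv2.resize(a["img"][150:290,150:260],None,fx=3.4,fy=3.4)])
cv2.imwrite("pics/rel.png",u[:,:,::-1])
H=tilt(-50,RY+180);g=grasp(P,H);bb=g-100*H.apply([0,0,1]);go([(bb,H)],wmax=.12)
E
python3 t.py
```

```text
[ 499.87140853 -320.63401408  376.2252143 ] [179.70595136  25.36329666 -84.87292078] [-42.65226223  27.17448206  59.35334994  17.84119639 112.01230487
 136.1725975 ] [-0.09449896  0.12558989  0.45502103]
wrist plate_tab [([311.9, 189.7], 0.76)]
scene plate_tab [([193.9, 178.9], 0.98)]
side plate_tab [([428.8, 175.4], 0.69), ([227.9, 264.1], 0.18)]
[313. 194.]
[196. 177.]
[429. 174.]
4 rows; end [ 511.4 -337.2  255.9] [-180.    50.   -84.5]
[1.71,-0.24,2.56,0.001,-0.108,0, 1.98,-0.24,2.36,0.001,-0.108,0.001, 2.22,-0.25,2.13,0,-0.109,0.001, 2.45,-0.24,1.88,0.001,-0.108,0]
```

View pics/rel.png

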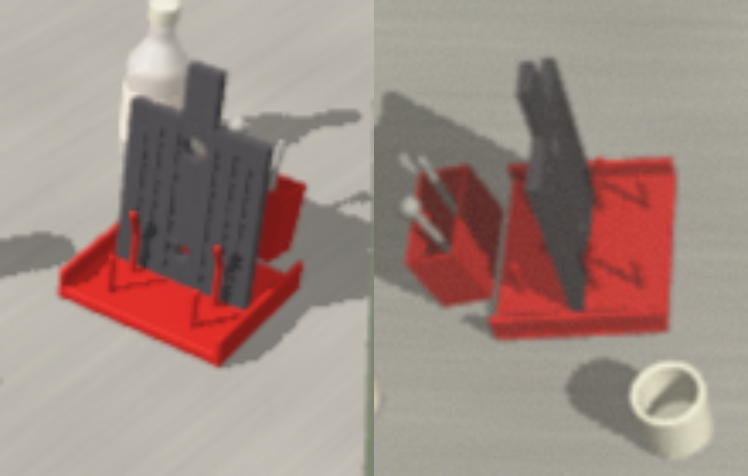

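```bash
cat > t.py <<'E'
from ik import *
f=viewer.grab_frame("wrist");a=viewer.grab_frame("scene");b=viewer.grab_frame("side")
P=tri([(f,(311.9,189.7)),(a,(193.9,178.9)),(b,(428.8,175.4))]);print(P)
for F in(f,a,b):print(proj(F,P).round(1))
p,r,s=pose();H=tilt(-50,RY+180);print("back",go([(grasp((P[0],P[1],194),H)-100*H.apply([0,0,1]),H)],wmax=.12)[0])
E
python3 t.py
```

```text
[ 506.79630783 -267.98379103  191.00358824]
[311.1 187.8]
[194.9 178.5]
[428.9 175. ]
4 rows; end [ 513.8 -340.5  255.1] [179.9  50.  -84.5]
[1.81,-0.29,2.54,0.001,-0.108,0, 2.07,-0.29,2.33,0,-0.108,0.001, 2.31,-0.3,2.1,0.001,-0.109,0, 2.52,-0.29,1.83,0,-0.108,0.001]
back [ 513.79111685 -340.45267824  255.06926777]
```

```bash
cat > t.py <<'E'
from ik import *
p,r,s=pose();H=tilt(-50,RY+180);g=grasp((504.3,-267.3,194),H);a=go([(g-100*H.apply([0,0,1]),H)],wmax=.12);a=go([(g,H)],a,vmax=21)
E
python3 t.py
```

```text
4 rows; end [ 511.3 -339.7  255.1] [179.9  50.  -84.5]
[1.79,-0.23,2.55,0.001,-0.108,0, 2.05,-0.23,2.34,0,-0.108,0.001, 2.29,-0.23,2.11,0.001,-0.109,0, 2.5,-0.24,1.85,0,-0.108,0.001]
5 rows; end [ 503.9 -263.5  190.8] [179.9  50.  -84.5]
[0,0,2,0,0,0, 0,0,2,0,0,0, 0,0,2,0,0,0, 0,0,2,0,0,0, 0,0,2,0,0,0]
```

Call:
step_arm --plan '[1.79,-0.23,2.55,0.001,-0.108,0,2.05,-0.23,2.34,0,-0.108,0.001,2.29,-0.23,2.11,0.001,-0.109,0,2.5,-0.24,1.85,0,-0.108,0.001]'

```text
time_s: 21.95
ee_pos: [511.2, -340.2, 254.5]
ee_rot: [-179.9, 50.2, -84.5]
force: [0.1, -0.6, 0.0]
gripper_width: 55.2
gripper_force: 0.0
```

Call:
step_arm --plan '[0,0,2,0,0,0,0,0,2,0,0,0,0,0,2,0,0,0,0,0,2,0,0,0,0,0,2,0,0,0]'

```text
time_s: 22.37
ee_pos: [503.7, -263.1, 189.5]
ee_rot: [179.9, 50.0, -84.6]
force: [-0.3, -0.5, -0.3]
gripper_width: 54.8
gripper_force: 0.0
```

Call:
step_arm --plan '[0,0,0,0,0,0,0,0,0,0,0,0,0,0,0,0,0,0,0,0,0,0,0,0,0,0,0,0,0,0]' --hand 2

```text
time_s: 22.78
ee_pos: [503.8, -264.9, 190.8]
ee_rot: [180.0, 50.0, -84.7]
force: [-0.8, -0.3, 1.7]
gripper_width: 27.9
gripper_force: 60.0
```

```bash
cat > t.py <<'E'
from ik import *
p,r,s=log();print(p,s["ee_rot"],s["qpos"],s["force"],s["torque"],s["gripper_width"],s["gripper_force"])
go([(p+[0,0,160],r)],vmax=20)
E
python3 t.py
```

```text
[ 503.80039978 -264.90855314  190.77778033] [179.95808224  49.9527451  -84.65668205] [-44.96418158  38.60933537  77.32013013  30.27852281 104.40817845
 126.35871067] [-0.83498811 -0.33013523  1.70349388] [-0.22217309 -0.06500578  0.10510143] 27.895028597215564 59.99978542327881
8 rows; end [ 503.8 -264.9  350.8] [180.   50.  -84.7]
[-1.53,0,-1.29,0,0,0, -1.53,0,-1.29,0,0,0, -1.53,0,-1.29,0,0,0, -1.53,0,-1.28,0,0,0, -1.53,0,-1.29,0,0,0]
[-1.53,0,-1.28,0,0,0, -1.53,0,-1.29,0,0,0, -1.54,0.01,-1.28,0,0,0]
```

```bash
cat > t.py <<'E'
from ik import *
p,r,s=pose();H=r
Z=lambda d:H*R.from_rotvec([0,0,np.radians(-d)]);up=p+[0,0,165];T=tilt(40)
w=[(up,H),(up+[10,20,30],Z(60)),(up+[20,40,30],Z(120)),(up+[40,60,0],Z(178)),(grasp(sw(-107,0,110),T),T)]
check(w,(p,r),s["qpos"])
go(w,vmax=24,wmax=.1)
E
python3 t.py
```

```text
wp [ 504. -265.  356.] q [-45.  33.  64.  35. 121. 137.] 6
  wp [ 514. -245.  386.] q [-43.  32.  62.  37. 122.  81.] 11
  wp [ 524. -225.  386.] q [-42.  31.  63.  38. 121.  23.] 11
  wp [ 544. -205.  356.] q [-39.  32.  65.  38. 117. -36.] 11
  wp [625. -65. 151.] q [-23.  37.  81.  33.  87. -41.] 9
max step [1.8 1.3 2.8 1.1 3.5 5.3] min margin [133.  77.  49. 107.  28.   9.]
51 rows; end [624.9 -65.4 151.2] [-180.   -40.    98.7]
[-1.8,0,-1.52,0,0,0, -1.81,0,-1.52,0,0,0, -1.8,0,-1.52,0,0,0, -1.81,0,-1.51,0,0,0, -1.8,0,-1.52,0,0,0]
[-1.81,0,-1.51,0,0,0, -1.8,0.01,-1.52,0,0,0, -0.32,-0.11,-0.04,0,0,-0.095, -0.31,-0.14,-0.04,0,0,-0.095, -0.29,-0.17,-0.04,0,0,-0.095]
[-0.28,-0.19,-0.04,0,0,-0.095, -0.26,-0.22,-0.04,0,0,-0.095, -0.24,-0.24,-0.05,0,0,-0.095, -0.21,-0.26,-0.04,0,0,-0.095, -0.18,-0.28,-0.05,0,0,-0.096]
[-0.16,-0.3,-0.04,0,0,-0.095, -0.13,-0.31,-0.05,0,0,-0.096, -0.1,-0.32,-0.04,0,0,-0.095, 0.04,-0.15,0.13,0,0,-0.095, 0.05,-0.15,0.13,0,0,-0.095]
[0.07,-0.14,0.13,0,0,-0.095, 0.08,-0.13,0.13,0,0,-0.095, 0.09,-0.13,0.13,0,0,-0.095, 0.1,-0.12,0.13,0,0,-0.095, 0.11,-0.1,0.13,0,0,-0.095]
[0.12,-0.09,0.13,0,0,-0.096, 0.13,-0.08,0.14,0,0,-0.095, 0.14,-0.07,0.13,0,0,-0.096, 0.15,-0.06,0.14,0,0,-0.095, 0.12,0.19,0.3,0,0,-0.092]
[0.1,0.2,0.3,0,0,-0.092, 0.08,0.21,0.3,0,0,-0.092, 0.06,0.21,0.3,0,0,-0.092, 0.05,0.22,0.3,0,0,-0.092, 0.02,0.22,0.3,0,0,-0.092]
[0.01,0.22,0.3,0,0,-0.092, -0.02,0.22,0.3,0,0,-0.092, -0.04,0.22,0.3,0,0,-0.092, -0.06,0.22,0.3,0,0,-0.092, -0.07,0.21,0.31,0,0,-0.093]
[-0.63,0.88,2.11,0.003,-0.016,-0.007, -0.6,0.88,2.12,0.003,-0.016,-0.007, -0.57,0.88,2.12,0.004,-0.016,-0.007, -0.54,0.89,2.13,0.003,-0.016,-0.007, -0.51,0.89,2.14,0.004,-0.016,-0.007]
[-0.49,0.89,2.14,0.003,-0.016,-0.007, -0.46,0.89,2.14,0.004,-0.016,-0.007, -0.43,0.9,2.15,0.003,-0.016,-0.007, -0.4,0.91,2.15,0.004,-0.015,-0.007, -0.38,0.91,2.15,0.003,-0.016,-0.007]
[-0.34,0.91,2.16,0.004,-0.015,-0.006]
```

Call:
step_arm --plan '[-1.8,0,-1.52,0,0,0,-1.81,0,-1.52,0,0,0,-1.8,0,-1.52,0,0,0,-1.81,0,-1.51,0,0,0,-1.8,0,-1.52,0,0,0]'

```text
time_s: 23.2
ee_pos: [503.8, -265.0, 308.7]
ee_rot: [179.8, 49.9, -84.8]
force: [0.0, 0.4, -2.1]
gripper_width: 27.5
gripper_force: 60.0
```

Call:
step_arm --plan '[-1.81,0,-1.51,0,0,0,-1.8,0,-1.52,0,0,0,-0.32,-0.11,-0.04,0,0,-0.095,-0.31,-0.14,-0.04,0,0,-0.095,-0.29,-0.17,-0.04,0,0,-0.095]'

```text
time_s: 23.62
ee_pos: [506.8, -259.6, 363.2]
ee_rot: [-161.4, 47.2, -59.9]
force: [-0.5, 0.5, -3.1]
gripper_width: 27.2
gripper_force: 60.0
```

Call:
step_arm --plan '[-0.28,-0.19,-0.04,0,0,-0.095,-0.26,-0.22,-0.04,0,0,-0.095,-0.24,-0.24,-0.05,0,0,-0.095,-0.21,-0.26,-0.04,0,0,-0.095,-0.18,-0.28,-0.05,0,0,-0.096]'

```text
time_s: 24.03
ee_pos: [511.2, -250.4, 376.5]
ee_rot: [-140.6, 33.6, -28.5]
force: [-0.2, 0.1, -3.4]
gripper_width: 27.8
gripper_force: 60.0
```

Call:
step_arm --plan '[-0.16,-0.3,-0.04,0,0,-0.095,-0.13,-0.31,-0.05,0,0,-0.096,-0.1,-0.32,-0.04,0,0,-0.095,0.04,-0.15,0.13,0,0,-0.095,0.05,-0.15,0.13,0,0,-0.095]'

```text
time_s: 24.45
ee_pos: [515.7, -241.4, 384.7]
ee_rot: [-131.7, 14.5, -7.1]
force: [0.4, 0.4, -3.4]
gripper_width: 27.4
gripper_force: 60.0
```

Call:
step_arm --plan '[0.07,-0.14,0.13,0,0,-0.095,0.08,-0.13,0.13,0,0,-0.095,0.09,-0.13,0.13,0,0,-0.095,0.1,-0.12,0.13,0,0,-0.095,0.11,-0.1,0.13,0,0,-0.095]'

```text
time_s: 24.87
ee_pos: [520.3, -232.4, 384.6]
ee_rot: [-130.3, -6.2, 10.7]
force: [0.4, -0.5, -2.5]
gripper_width: 27.8
gripper_force: 60.0
```

Call:
step_arm --plan '[0.12,-0.09,0.13,0,0,-0.096,0.13,-0.08,0.14,0,0,-0.095,0.14,-0.07,0.13,0,0,-0.096,0.15,-0.06,0.14,0,0,-0.095,0.12,0.19,0.3,0,0,-0.092]'

```text
time_s: 25.28
ee_pos: [525.8, -223.3, 382.3]
ee_rot: [-135.9, -26.3, 30.0]
force: [0.5, 0.3, -2.3]
gripper_width: 27.3
gripper_force: 60.0
```

Call:
step_arm --plan '[0.1,0.2,0.3,0,0,-0.092,0.08,0.21,0.3,0,0,-0.092,0.06,0.21,0.3,0,0,-0.092,0.05,0.22,0.3,0,0,-0.092,0.02,0.22,0.3,0,0,-0.092]'

```text
time_s: 25.7
ee_pos: [534.9, -214.3, 368.0]
ee_rot: [-150.6, -42.3, 55.5]
force: [-0.3, 0.2, -2.7]
gripper_width: 27.7
gripper_force: 60.0
```

Call:
step_arm --plan '[0.01,0.22,0.3,0,0,-0.092,-0.02,0.22,0.3,0,0,-0.092,-0.04,0.22,0.3,0,0,-0.092,-0.06,0.22,0.3,0,0,-0.092,-0.07,0.21,0.31,0,0,-0.093]'

```text
time_s: 26.12
ee_pos: [544.1, -205.1, 354.4]
ee_rot: [-177.8, -49.9, 92.5]
force: [-0.6, 0.4, -3.7]
gripper_width: 27.9
gripper_force: 60.0
```

Call:
step_arm --plan '[-0.63,0.88,2.11,0.003,-0.016,-0.007,-0.6,0.88,2.12,0.003,-0.016,-0.007,-0.57,0.88,2.12,0.004,-0.016,-0.007,-0.54,0.89,2.13,0.003,-0.016,-0.007,-0.51,0.89,2.14,0.004,-0.016,-0.007]'

```text
time_s: 26.53
ee_pos: [581.1, -141.1, 260.7]
ee_rot: [-178.9, -45.3, 95.3]
force: [0.5, -0.1, -2.8]
gripper_width: 27.4
gripper_force: 60.0
```

Call:
step_arm --plan '[-0.49,0.89,2.14,0.003,-0.016,-0.007,-0.46,0.89,2.14,0.004,-0.016,-0.007,-0.43,0.9,2.15,0.003,-0.016,-0.007,-0.4,0.91,2.15,0.004,-0.015,-0.007,-0.38,0.91,2.15,0.003,-0.016,-0.007]'

```text
time_s: 26.95
ee_pos: [617.9, -77.6, 167.8]
ee_rot: [-179.9, -40.8, 98.2]
force: [0.5, -0.3, -2.8]
gripper_width: 27.4
gripper_force: 60.0
```

Call:
step_arm --plan '[-0.34,0.91,2.16,0.004,-0.015,-0.006,0,0,0,0,0,0]'

```text
time_s: 27.12
ee_pos: [624.3, -62.3, 146.9]
ee_rot: [-179.6, -40.1, 98.6]
force: [-0.7, -0.5, -4.6]
gripper_width: 27.7
gripper_force: 60.0
```

```bash
cat > t.py <<'E'
from ik import *
p,r,s=log();print(p,s["ee_rot"],s["qpos"],s["force"],s["torque"],s["gripper_width"],s["gripper_force"])
f=look("wrist",["plate","plate_tab","pin_thick","pin_thin"]);save(f,"w6")
E
python3 t.py
```

```text
[624.30177755 -62.32662782 146.89951825] [-179.56014898  -40.13742025   98.57814481] [-23.02318419  36.87532631  81.58942617  33.09546043  86.4641285
 -41.3510373 ] [-0.66368748 -0.47343623 -4.58569057] [-0.94909722 -0.21908124  0.10911107] 27.745727176954897 59.99461770057678
wrist plate [([317.3, 140.1], 0.69)]
wrist plate_tab [([320.8, 296.0], 0.62)]
wrist pin_thick []
wrist pin_thin [([394.6, 36.9], 0.96)]
```

View pics/w6.png

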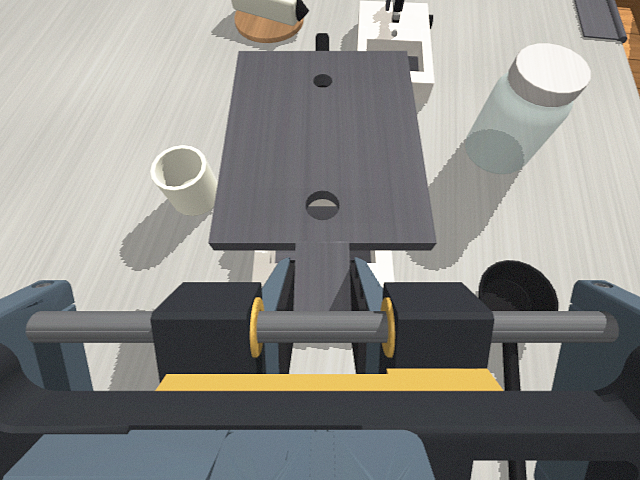

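```bash
cat > edge.py <<'E'
from ik import *
def line(g,a,b,ex=None,w=7):
    a,b=np.array(a,float),np.array(b,float);d=(b-a)/np.linalg.norm(b-a);n=np.array([-d[1],d[0]]);pts=[]
    for t in np.linspace(.06,.94,60):
        c=a+(b-a)*t
        if ex and ex[0]<c[0]<ex[1]: continue
        o=np.arange(-w,w+.01,.5);s=c+o[:,None]*n
        v=cv2.remap(g,s[:,0].astype(np.float32),s[:,1].astype(np.float32),cv2.INTER_LINEAR).ravel();gr=np.abs(np.gradient(cv2.GaussianBlur(v[:,None],(1,5),1).ravel()))
        i=gr.argmax();pts.append([*(c+o[i]*n),gr[i]])
    P=np.array(pts);P=P[P[:,2]>np.median(P[:,2])*.5,:2].astype(np.float32)
    l=cv2.fitLine(P,cv2.DIST_HUBER,0,.01,.01).ravel();
    r=np.abs((P-l[2:])@np.array([-l[1],l[0]]));P=P[r<1.5];l=cv2.fitLine(P,cv2.DIST_L2,0,.01,.01).ravel();return l,len(P)
def X(l,m):
    A=np.array([[l[0],-m[0]],[l[1],-m[1]]]);t=np.linalg.solve(A,m[2:]-l[2:]);return l[2:]+t[0]*l[:2]
def corners(fn,fl,fr,nr,nl,nb):
    g=cv2.cvtColor(cv2.imread(fn),cv2.COLOR_BGR2GRAY).astype(np.float32)
    L,a=line(g,fl,nl);Rr,b=line(g,fr,nr);F,c=line(g,fl,fr,ex=(308,336));N,d=line(g,(nl[0]+2,nb),(nr[0]-2,nb),ex=(285,358),w=4)
    return np.array([X(L,F),X(Rr,F),X(Rr,N),X(L,N)]),(a,b,c,d)
if __name__=="__main__":
    A=corners("pics/w5.png",(237,47),(407,47),(436,240),(208,240),246);B=corners("pics/w6.png",(239,51),(408,51),(436,243),(210,243),249)
    print(A[0].round(1).tolist(),A[1],B[0].round(1).tolist(),B[1])
    f=viewer.grab_frame("wrist");K=np.array([[f["fx"],0,f["cx"]],[0,f["fy"],f["cy"]],[0,0,1]])
    # plate 'upside' frame: x along plate x, z up (world-up face), y = z cross x ; left in image = +y
    obj=np.array([[75,60,5],[75,-60,5],[-75,-60,-5],[-75,60,-5]],float)
    for n,c in(("w5",A[0]),("w6",B[0])):
        ok,rv,tv,err=cv2.solvePnPGeneric(obj,c,K,None,flags=cv2.SOLVEPNP_ITERATIVE);rv,tv=rv[0],tv[0]
        print(n,tv.ravel().round(1),R.from_rotvec(rv.ravel()).as_euler('xyz',degrees=True).round(2),err.ravel())
E
python3 edge.py
```

```text
[[236.39999389648438, 46.400001525878906], [406.6000061035156, 46.599998474121094], [438.3999938964844, 246.5], [204.8000030517578, 246.60000610351562]] (44, 40, 42, 38) [[238.10000610351562, 50.5], [406.3999938964844, 50.5], [437.3999938964844, 249.89999389648438], [206.60000610351562, 250.0]] (59, 56, 28, 35)
w5 [-2.00e-01 -6.47e+01  2.05e+02] [-179.88  -27.8   -90.07] [0.64367318]
w6 [ 1.000e-01 -6.300e+01  2.071e+02] [179.89 -27.72 -89.93] [0.75549323]
```

```bash
cat > t.py <<'E'
from ik import *
f=viewer.grab_frame("wrist");A=att(f)
d=A@np.array([.3,1.7,2.1]);print("delta world",d.round(2),"in seat",[round(float(d@e),2) for e in(EX,EY,EZ)])
M=A@R.from_euler('xyz',[179.89,-27.72,-89.93],degrees=True).as_matrix();print("plate x dir",M[:,0].round(4),"z",M[:,2].round(4), "elev deg",np.degrees(np.arcsin(M[2,0])),"yaw",np.degrees(np.arctan2(M[1,0],M[0,0])))
c=A@np.array([.1,-63,207.1])+f["position"];print("plate centre",c.round(1),"seat frame xy",((c-S0)@EX).round(1),((c-S0)@EY).round(1))
p,r,s=pose();print(p,s["ee_rot"]);T=tilt(40)
tgt=np.array([624.8,-65.6,41.8])-d;print("tgt seated",tgt)
print("now->",(tgt-p).round(1))
a=go([(tgt+[0,0,40],T)],vmax=16);go([(tgt+[0,0,11],T)],a,vmax=6)
E
python3 t.py
```

```text
delta world [ 0.4  -0.61 -2.62] in seat [-0.67, -0.3, -2.62]
plate x dir [-0.148   0.9876 -0.0524] z [-0.0105  0.0514  0.9986] elev deg -3.003661179405561 yaw 98.52255725699106
plate centre [610.9  32.7 158.4] seat frame xy -4.7 -1.0
[624.90014819 -65.46948972 151.58458677] [179.98377838 -40.04799296  98.66335869]
tgt seated [624.40037409 -64.98660177  44.41802249]
now-> [  -0.5    0.5 -107.2]
5 rows; end [624.4 -65.   84.4] [180.  -40.   98.7]
[-0.86,-0.01,1.04,0,0,0, -0.85,-0.01,1.03,0,0,0, -0.86,-0.01,1.04,0,0,0, -0.85,-0.01,1.03,0,0,0, -0.86,0,1.04,0.001,-0.001,-0.001]
5 rows; end [624.4 -65.   55.4] [180.  -40.   98.7]
[-0.37,0,0.44,0,0,0, -0.37,0,0.44,0,0,0, -0.37,0,0.45,0,0,0, -0.38,0,0.44,0,0,0, -0.37,0,0.45,0,0,0]
```

```bash
cat > t.py <<'E'
from edge import *
f=viewer.grab_frame("wrist");p,r,s=pose();K=np.array([[f["fx"],0,f["cx"]],[0,f["fy"],f["cy"]],[0,0,1]])
Rtc=r.inv()*R.from_matrix(att(f));ttc=r.inv().apply(f["position"]-p)
obj=np.array([[75,60,5],[75,-60,5],[-75,-60,-5],[-75,60,-5]],float)
def plate(c,P,e):
    ok,rv,tv,err=cv2.solvePnPGeneric(obj,c,K,None,flags=cv2.SOLVEPNP_ITERATIVE);Q=eul(*e);Rc=Q*Rtc
    return P+Q.apply(ttc)+Rc.apply(tv[0].ravel()),Rc*R.from_rotvec(rv[0].ravel()),err.ravel()
save(f,"w7")
W3=corners("pics/w3.png",(249,44),(385,44),(397,207),(241,207),211)
W7=corners("pics/w7.png",(239,51),(408,51),(436,243),(210,243),249)
P3=plate(W3[0],np.array([633.624,-110.875,117.539]),(179.694,-30.0646,98.877));P7=plate(W7[0],p,s["ee_rot"])
for n,w,q in(("w3",W3,P3),("w7",W7,P7)): 
    m=q[1].as_matrix();print(n,w[0].round(1).tolist(),w[1],q[0].round(1),"elev",np.degrees(np.arcsin(m[2,0])).round(2),"roll",np.degrees(np.arcsin(m[2,1])).round(2),"yaw",np.degrees(np.arctan2(m[1,0],m[0,0])).round(2),q[2])
E
python3 t.py
```

```text
w3 [[249.39999389648438, 43.20000076293945], [387.8999938964844, 43.5], [398.5, 209.89999389648438], [239.0, 210.0]] (60, 60, 47, 27) [610.1  33.6  51.2] elev -2.85 roll -0.02 yaw 98.83 [0.30672178]
w7 [[238.10000610351562, 50.5], [406.5, 50.5], [437.3999938964844, 249.89999389648438], [206.6999969482422, 249.8000030517578]] (58, 47, 49, 36) [610.8  32.9 158.3] elev -2.99 roll -0.13 yaw 98.5 [0.71013085]
```

Call:
step_arm --plan '[-0.86,-0.01,1.04,0,0,0,-0.85,-0.01,1.03,0,0,0,-0.86,-0.01,1.04,0,0,0,-0.85,-0.01,1.03,0,0,0,-0.86,0,1.04,0,0,0]'

```text
time_s: 27.93
ee_pos: [623.6, -63.5, 81.3]
ee_rot: [-179.8, -40.2, 98.6]
force: [0.1, 0.1, -2.4]
gripper_width: 27.3
gripper_force: 60.0
```

Call:
step_arm --plan '[-0.37,0,0.44,0,0,0,-0.37,0,0.44,0,0,0,-0.37,0,0.45,0,0,0,-0.38,0,0.44,0,0,0,-0.37,0,0.45,0,0,0]'

```text
time_s: 28.35
ee_pos: [624.3, -63.7, 54.4]
ee_rot: [-180.0, -40.1, 98.7]
force: [0.5, -1.0, -3.2]
gripper_width: 27.4
gripper_force: 60.0
```

Call:
step_arm --plan '[0,0,0,0,0,0,0,0,0,0,0,0,0,0,0,0,0,0]'

```text
time_s: 28.6
ee_pos: [624.3, -63.6, 54.9]
ee_rot: [-179.9, -40.1, 98.7]
force: [0.1, 0.0, -2.6]
gripper_width: 27.5
gripper_force: 60.0
```

```bash
cat > t.py <<'E'
from ik import *
p,r,s=pose();print(p,s["ee_rot"],s["force"]);tgt=np.array([624.3,-64.9,44.4]);T=tilt(40)
a=go([(tgt+[0,0,4],T)],vmax=2);go([(tgt-[0,0,1],T)],a,vmax=1.2)
E
python3 t.py
```

```text
[624.25534526 -63.61924958  54.90869152] [-179.94973748  -40.11506673   98.68903057] [ 0.13704799  0.03135303 -2.62182399]
4 rows; end [624.3 -64.9  48.3] [180.  -40.   98.7]
[-0.13,0,0.1,0,-0.001,0, -0.13,0,0.11,0,0,0, -0.13,-0.01,0.1,0,-0.001,0, -0.13,0,0.11,-0.001,0,0]
5 rows; end [624.3 -64.9  43.4] [180.  -40.   98.7]
[-0.06,0,0.08,0,0,0, -0.06,0,0.07,0,0,0, -0.07,0,0.08,0,0,0, -0.06,0,0.07,0,0,0, -0.07,0,0.08,0,0,0]
```

Call:
step_arm --plan '[-0.13,0,0.1,0,0,0,-0.13,0,0.11,0,0,0]'

```text
time_s: 28.77
ee_pos: [624.4, -64.4, 51.6]
ee_rot: [-180.0, -40.1, 98.7]
force: [-0.3, -0.0, -2.2]
gripper_width: 28.0
gripper_force: 60.0
```

Call:
step_arm --plan '[-0.13,0,0.1,0,0,0,-0.13,0,0.11,0,0,0]'

```text
time_s: 28.93
ee_pos: [624.2, -64.9, 47.9]
ee_rot: [-179.9, -40.1, 98.7]
force: [0.6, 0.0, -2.4]
gripper_width: 27.4
gripper_force: 60.0
```

Call:
step_arm --plan '[-0.06,0,0.08,0,0,0,-0.06,0,0.07,0,0,0]'

```text
time_s: 29.1
ee_pos: [624.1, -64.8, 45.9]
ee_rot: [-179.9, -40.1, 98.6]
force: [1.1, -0.3, -3.5]
gripper_width: 27.5
gripper_force: 60.0
```

Call:
step_arm --plan '[-0.07,0,0.08,0,0,0,-0.06,0,0.07,0,0,0]'

```text
time_s: 29.27
ee_pos: [624.2, -64.8, 44.2]
ee_rot: [-179.9, -40.2, 98.7]
force: [-0.5, -3.0, 2.2]
gripper_width: 27.6
gripper_force: 60.0
```

Call:
step_arm --plan '[0,0,0,0,0,0,0,0,0,0,0,0,0,0,0,0,0,0,0,0,0,0,0,0]' --hand 5.5 --newtons 15

```text
time_s: 29.6
ee_pos: [624.3, -64.7, 44.4]
ee_rot: [-179.9, -40.1, 98.7]
force: [-0.5, 0.2, 0.0]
gripper_width: 51.3
gripper_force: 0.0
```

Call:
step_arm --plan '[0,0,-2,0,0,0,0,0,-3,0,0,0,0,0,-3,0,0,0]'

```text
time_s: 29.85
ee_pos: [631.6, -115.5, 105.7]
ee_rot: [-179.8, -40.2, 98.6]
force: [-0.3, -0.3, 0.2]
gripper_width: 55.1
gripper_force: 0.0
```

Call:
step_arm --plan '[0,0,0,0,0,0,0,0,0,0,0,0,0,0,0,0,0,0]'

```text
time_s: 30.1
ee_pos: [631.5, -115.3, 104.7]
ee_rot: [-179.8, -40.2, 98.6]
force: [-0.4, 0.8, -0.9]
gripper_width: 54.9
gripper_force: 0.0
```

```bash
cat > t.py <<'E'
from ik import *
p,r,s=log();print(p,s["ee_rot"],s["force"])
f=viewer.grab_frame("wrist");save(f,"w8")
print(proj(f,sw(-52,0,5)),proj(f,sw(45,0,5)))
w=[(lev(1.3)+[0,0,70],DN),(lev(1.3),DN)]
check(w,(p,r),s["qpos"],34,.12);a=go([((610,20,190),tilt(10)),(lev(1.3)+[0,0,70],DN)],vmax=34,wmax=.12);a=go([(lev(1.3),DN)],a,vmax=24)
E
python3 t.py
```

```text
[ 631.50450308 -115.32782641  104.70467511] [-179.81303685  -40.16989574   98.60864638] [-0.43602818  0.78169052 -0.94822564]
[322.44579197 187.8062825 ] [322.27020248  96.85870004]
  wp [589. 168. 182.] q [15. 23. 89. -0. 68.  6.] 9
  wp [589. 168. 112.] q [15. 27. 94. -0. 59.  6.] 3
max step [5.3 3.5 3.4 4.9 4.5 7.4] min margin [151.  72.  56.  77.  56. 101.]
10 rows; end [589.3 167.6 181.7] [180.    0.   98.7]
[3.19,-0.02,0.45,-0.001,-0.105,0, 3.22,-0.01,0.12,-0.001,-0.106,0, 3.22,-0.02,-0.22,-0.001,-0.105,0, 3.18,-0.01,-0.56,0,-0.106,-0.001, 3.1,-0.01,-0.9,-0.001,-0.105,0]
[2.9,0.04,0.68,0,-0.035,0, 2.93,0.03,0.58,0,-0.035,0, 2.95,0.04,0.48,0,-0.035,0, 2.96,0.03,0.37,0,-0.035,0, 2.97,0.04,0.27,0,-0.035,0]
3 rows; end [589.2 167.5 111.7] [180.    0.   98.7]
[0,0,2.33,0,0,0, 0,0,2.34,0,0,0, 0,-0.01,2.33,0,0,0]
```

View pics/w8.png

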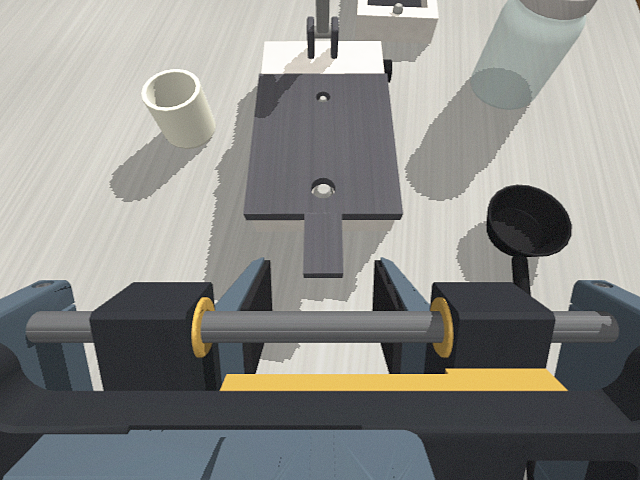

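Call:
step_arm --plan '[3.19,-0.02,0.45,0,-0.105,0,3.22,0,0.12,0,-0.106,0,3.22,-0.02,-0.22,0,-0.105,0,3.18,0,-0.56,0,-0.106,0,3.1,0,-0.9,0,-0.105,0]'

```text
time_s: 30.57
ee_pos: [609.8, 21.0, 190.9]
ee_rot: [-179.9, -9.7, 98.7]
force: [0.7, -0.7, -0.1]
gripper_width: 54.9
gripper_force: 0.0
```

Call:
step_arm --plan '[2.9,0.04,0.68,0,-0.035,0,2.93,0.03,0.58,0,-0.035,0,2.95,0.04,0.48,0,-0.035,0,2.96,0.03,0.37,0,-0.035,0,2.97,0.04,0.27,0,-0.035,0]'

```text
time_s: 30.98
ee_pos: [588.3, 168.9, 181.0]
ee_rot: [-179.8, 0.2, 98.8]
force: [0.2, -0.1, -0.6]
gripper_width: 54.9
gripper_force: 0.0
```

Call:
step_arm --plan '[0,0,0,0,0,0,0,0,0,0,0,0]'

```text
time_s: 31.15
ee_pos: [588.4, 169.4, 180.7]
ee_rot: [-179.7, 0.1, 99.0]
force: [1.0, -0.4, 0.6]
gripper_width: 55.5
gripper_force: 0.0
```

```bash
cat > t.py <<'E'
from ik import *
p,r,s=log();print(p,s["ee_rot"],s["force"])
a=go([(lev(1.3),DN)],vmax=24)
a=go([(lev(t),DN) for t in [*np.linspace(1.17,0,10),-.03]],a)
E
python3 t.py
```

```text
[588.37854953 169.35640177 180.72051131] [-1.79726168e+02  1.03192009e-01  9.90200640e+01] [ 0.98701855 -0.43653962  0.56461538]
3 rows; end [589.2 167.6 111.7] [180.   -0.   98.7]
[-0.06,0.03,2.3,-0.002,0.001,0.002, -0.06,0.02,2.3,-0.001,0,0.002, -0.06,0.03,2.3,-0.002,0.001,0.001]
11 rows; end [598.8 104.6  83.5] [180.   -0.   98.7]
[-0.72,0,-0.13,0,0,0, -0.74,0,-0.04,0,0,0, -0.73,-0.01,0.05,0,0,0, -0.72,0,0.15,0,0,0, -0.69,0,0.25,0,0,0]
[-0.65,0,0.33,0,0,0, -0.61,0,0.41,0,0,0, -0.55,0,0.49,0,0,0, -0.48,0,0.55,0,0,0, -0.4,0,0.61,0,0,0]
[-0.08,0,0.15,0,0,0]
```

Call:
step_arm --plan '[-0.06,0.03,2.3,-0.002,0.001,0.002,-0.06,0.02,2.3,-0.001,0,0.002,-0.06,0.03,2.3,-0.002,0.001,0.001]'

```text
time_s: 31.4
ee_pos: [590.9, 164.1, 112.1]
ee_rot: [179.8, -0.0, 98.4]
force: [-0.5, 0.1, -0.3]
gripper_width: 55.3
gripper_force: 0.0
```

Call:
step_arm --plan '[0,0,0,0,0,0,0,0,0,0,0,0,0,0,0,0,0,0,0,0,0,0,0,0,0,0,0,0,0,0]' --hand 0.5

```text
time_s: 31.82
ee_pos: [592.2, 165.1, 114.8]
ee_rot: [179.6, -0.0, 98.4]
force: [0.2, -0.5, -0.7]
gripper_width: 24.5
gripper_force: 0.0
```

Call:
step_arm --plan '[0,0,0,0,0,0,0,0,0,0,0,0]'

```text
time_s: 31.98
ee_pos: [588.9, 164.7, 114.0]
ee_rot: [-179.9, -0.0, 98.4]
force: [-5.2, -1.0, 9.5]
gripper_width: 11.6
gripper_force: 15.0
```

Call:
step_arm --plan '[-0.72,0,-0.13,0,0,0,-0.74,0,-0.04,0,0,0,-0.73,0,0.05,0,0,0,-0.72,0,0.15,0,0,0,-0.69,0,0.25,0,0,0]'

```text
time_s: 32.4
ee_pos: [594.1, 131.0, 109.8]
ee_rot: [-179.9, -0.2, 98.4]
force: [-5.4, 5.8, -2.5]
gripper_width: 12.0
gripper_force: 15.0
```

Call:
step_arm --plan '[-0.65,0,0.33,0,0,0,-0.61,0,0.41,0,0,0,-0.55,0,0.49,0,0,0,-0.48,0,0.55,0,0,0,-0.4,0,0.61,0,0,0]'

```text
time_s: 32.82
ee_pos: [598.3, 103.7, 86.7]
ee_rot: [-180.0, -0.1, 98.4]
force: [-5.8, 2.6, 3.1]
gripper_width: 12.0
gripper_force: 15.0
```

Call:
step_arm --plan '[-0.08,0,0.15,0,0,0,0,0,0,0,0,0,0,0,0,0,0,0,0,0,0,0,0,0]'

```text
time_s: 33.15
ee_pos: [598.5, 102.4, 84.6]
ee_rot: [-179.9, -0.1, 98.5]
force: [-4.7, 1.5, 0.1]
gripper_width: 11.7
gripper_force: 15.0
```

Call:
step_arm --plan '[0,0,0.2,0,0,0,0,0,0.2,0,0,0,0,0,0.2,0,0,0]'

```text
time_s: 33.4
ee_pos: [598.9, 101.1, 80.7]
ee_rot: [-180.0, 0.1, 98.5]
force: [-10.6, -4.2, 21.9]
gripper_width: 12.1
gripper_force: 15.0
```

Call:
step_arm --plan '[0,0,0,0,0,0]'

```text
time_s: 33.48
ee_pos: [598.8, 101.2, 80.9]
ee_rot: [-180.0, 0.1, 98.5]
force: [-9.6, -1.9, 12.2]
gripper_width: 11.8
gripper_force: 15.0
```

```bash
cat > t.py <<'E'
from ik import *
p,r,s=log();print(p)
up=p+[0,0,90]
w=[(up,r),((560,220,260),eul(180,0,125)),((510,370,280),eul(180,0,164.5))]
check(w,(p,r),s["qpos"],34,.12);a=go(w,vmax=36,wmax=.12)
E
python3 t.py
```

```text
[598.77825407 101.15617217  80.8601943 ]
  wp [599. 101. 171.] q [ 9. 23. 90. -0. 66.  0.] 3
  wp [560. 220. 260.] q [ 20.  20.  83.   0.  77. -15.] 5
  wp [510. 370. 280.] q [ 35.  22.  77.  -0.  81. -40.] 6
max step [2.5 1.8 2.4 0.  3.8 4.3] min margin [143.  68.  53.  77.  52. 107.]
14 rows; end [510. 370. 280.] [180.   -0.  164.5]
[0,0,-3,0,0,0, -0.01,0,-3,0,0,0, 0,0,-3,0,0,0, 2.46,-0.42,-1.79,0,0,-0.092, 2.49,-0.19,-1.78,0,0,-0.093]
[2.5,0.04,-1.79,0,0,-0.092, 2.48,0.28,-1.78,0,0,-0.093, 2.45,0.5,-1.79,-0.001,0.001,-0.092, 2.53,0.75,-0.33,0,0,-0.115, 2.42,1.04,-0.33,0,0,-0.115]
[2.29,1.31,-0.33,0,0,-0.115, 2.12,1.56,-0.34,0,0,-0.115, 1.93,1.79,-0.33,0,0,-0.115, 1.72,2,-0.34,0,0,-0.115]
```

Call:
step_arm --plan '[0,0,0,0,0,0,0,0,0,0,0,0,0,0,0,0,0,0,0,0,0,0,0,0]' --hand 6

```text
time_s: 33.82
ee_pos: [601.4, 102.2, 79.1]
ee_rot: [179.7, -0.0, 98.4]
force: [0.1, -0.4, 0.7]
gripper_width: 35.7
gripper_force: 0.0
```

Call:
step_arm --plan '[0,0,-3,0,0,0,0,0,-3,0,0,0,0,0,-3,0,0,0,2.46,-0.42,-1.79,0,0,-0.092,2.49,-0.19,-1.78,0,0,-0.093]'

```text
time_s: 34.23
ee_pos: [585.7, 149.3, 206.5]
ee_rot: [179.6, 0.0, 109.1]
force: [0.5, 0.7, -0.7]
gripper_width: 60.2
gripper_force: 0.0
```

Call:
step_arm --plan '[2.5,0.04,-1.79,0,0,-0.092,2.48,0.28,-1.78,0,0,-0.093,2.45,0.5,-1.79,0,0,-0.092,2.53,0.75,-0.33,0,0,-0.115,2.42,1.04,-0.33,0,0,-0.115]'

```text
time_s: 34.65
ee_pos: [545.0, 272.2, 266.3]
ee_rot: [179.7, 0.2, 138.4]
force: [0.8, 0.6, -0.2]
gripper_width: 59.6
gripper_force: 0.0
```

Call:
step_arm --plan '[2.29,1.31,-0.33,0,0,-0.115,2.12,1.56,-0.34,0,0,-0.115,1.93,1.79,-0.33,0,0,-0.115,1.72,2,-0.34,0,0,-0.115]'

```text
time_s: 34.98
ee_pos: [511.1, 372.1, 278.2]
ee_rot: [179.9, 0.2, 164.8]
force: [0.0, 0.4, -0.6]
gripper_width: 60.1
gripper_force: 0.0
```

Call:
step_arm --plan '[0,0,0,0,0,0,0,0,0,0,0,0,0,0,0,0,0,0,0,0,0,0,0,0]'

```text
time_s: 35.32
ee_pos: [511.9, 369.8, 277.9]
ee_rot: [179.9, 0.2, 164.3]
force: [-0.5, 0.0, -0.1]
gripper_width: 60.1
gripper_force: 0.0
```

```bash
cat > t.py <<'E'
from ik import *
p,r,s=log();print(p,s["ee_rot"])
f=look("wrist",["thermometer","lens","coaster"]);save(f,"w9")
for n,z in(("thermometer",24),("lens",16.4),("coaster",0)):
    q=viewer.pinpoint(n,f)
    for x in q[:2]: print(n,onz(f,x["location"],z).round(1))
b=look("side",["lever_grip","lever_pivot"]);print(proj(b,lev(0)+[0,0,1]))
for n in("side","scene"):
    F=viewer.grab_frame(n);
    for q in viewer.pinpoint("cup1",F): print(n,q["score"],onz(F,q["location"],27).round(0))
E
python3 t.py
```

```text
[511.90174558 369.78365466 277.94822898] [179.9422334    0.18500267 164.34074739]
wrist thermometer [([324.6, 178.0], 0.91)]
wrist lens [([323.1, 221.2], 0.63)]
wrist coaster [([314.1, 182.6], 0.93), ([419.0, 150.5], 0.87), ([73.6, 239.8], 0.37)]
thermometer [478.7 382.3  24. ]
lens [530.9 365.8  16.4]
coaster [482.9 367.5   0. ]
coaster [480.2 504.    0. ]
side lever_grip [([301.3, 258.3], 0.62), ([213.0, 300.8], 0.57), ([421.8, 230.6], 0.37)]
side lever_pivot [([288.7, 276.3], 0.87), ([198.2, 315.8], 0.66)]
[300.31786668 257.59636179]
side 0.83 [ 653. -172.   27.]
side 0.58 [469.  63.  27.]
scene 0.95 [473.  64.  27.]
scene 0.73 [ 655. -171.   27.]
```

View pics/w9.png

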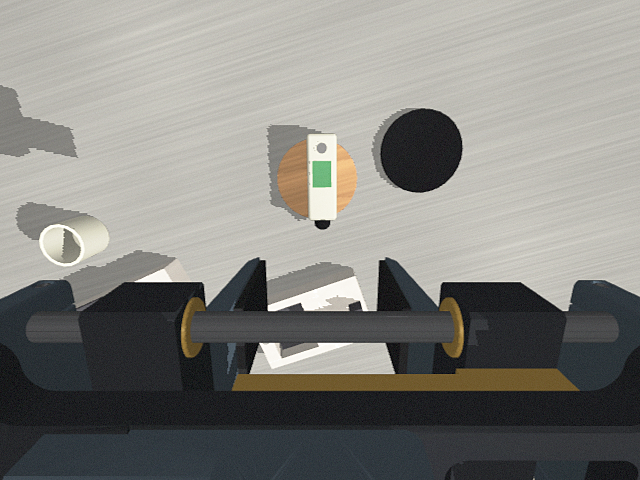

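```bash
cat > t.py <<'E'
from ik import *
f=viewer.grab_frame("wrist");p,r,s=pose();print(p,s["ee_rot"])
img=f["img"].astype(int);hsv=cv2.cvtColor(f["img"],cv2.COLOR_RGB2HSV)
sub=hsv[110:250,260:380]
wh=((sub[...,1]<45)&(sub[...,2]>215)).astype(np.uint8)
n,l,st,ce=cv2.connectedComponentsWithStats(wh);i=l[160-110:200-110,308-260:338-260];i=np.bincount(i[i>0]).argmax()
c=cv2.findContours((l==i).astype(np.uint8),cv2.RETR_EXTERNAL,2)[0];c=max(c,key=cv2.contourArea);rc=cv2.minAreaRect(c);print(rc)
B=cv2.boxPoints(rc)+[260,110];W=np.array([onz(f,b,40) for b in B]);print(W.round(1),W.mean(0).round(1))
h=hsv[110:250,260:380];br=((h[...,0]>5)&(h[...,0]<22)&(h[...,1]>90)&(h[...,2]>110)).astype(np.uint8)
c=max(cv2.findContours(br,cv2.RETR_EXTERNAL,2)[0],key=cv2.contourArea);hull=cv2.convexHull(c);e=cv2.fitEllipse(hull);print(e)
print("coaster",onz(f,np.array(e[0])+[260,110],8).round(1))
E
python3 t.py
```

```text
[511.47844244 370.80186587 278.23007714] [179.89995364   0.1828116  164.44994437]
((61.49999237060547, 67.49999237060547), (84.99998474121094, 26.999996185302734), 90.0)
[[426.1 378.5  40. ]
 [434.2 407.6  40. ]
 [527.9 382.4  40. ]
 [519.2 351.4  40. ]] [476.9 380.   40. ]
((35.676570892333984, 68.80403900146484), (36.0946044921875, 75.93778991699219), 179.9518280029297)
coaster [471.1 348.2   8. ]
```

```bash
cat > t.py <<'E'
from ik import *
f=viewer.grab_frame("wrist");p,r,s=pose()
print("coaster",onz(f,(316.5,178),8).round(1),onz(f,(316.5,175),8).round(1),onz(f,(322,176.5),40))
G=eul(180,0,165)
a=go([((477,380,120),G)],vmax=34);b=go([((477,380,27),G)],a,vmax=24)
w=[((477,380,120),G),((471.6,74.1,141),G)];check([((477,380,120),G),((477,380,27),G)]+w,(p,r),s["qpos"],34)
E
python3 t.py
```

```text
coaster [477.1 373.5   8. ] [473.5 374.5   8. ] [474.35806305 381.28322748  40.        ]
5 rows; end [477. 380. 120.] [-180.    0.  165.]
[0.72,-0.01,3.16,0,0.001,-0.002, 0.72,-0.01,3.16,0,0.001,-0.002, 0.72,-0.01,3.16,0.001,0,-0.002, 0.72,-0.01,3.17,0,0.001,-0.002, 0.71,0,3.16,0.001,0,-0.002]
4 rows; end [477. 380.  27.] [-180.    0.  165.]
[0,0,2.33,0,0,0, 0,0,2.32,0,0,0, 0,0,2.33,0,0,0, 0.01,0,2.32,0,0,0]
  wp [477. 380. 120.] q [ 37.  26.  94.   0.  60. -38.] 5
  wp [477. 380.  27.] q [ 37.  32.  99.   0.  49. -38.] 3
  wp [477. 380. 120.] q [ 37.  26.  94.   0.  60. -38.] 3
  wp [472.  74. 141.] q [  8.  14. 110.   0.  56. -67.] 10
max step [3.6 2.1 3.9 0.  4.2 3.6] min margin [141.  62.  40.  77.  46.  79.]
```

Call:
step_arm --plan '[0.72,0,3.16,0,0.001,-0.002,0.72,0,3.16,0,0.001,-0.002,0.72,0,3.16,0,0,-0.002,0.72,0,3.17,0,0.001,-0.002,0.71,0,3.16,0.001,0,-0.002]'

```text
time_s: 36.53
ee_pos: [476.8, 380.5, 118.9]
ee_rot: [179.9, 0.0, 165.0]
force: [0.2, 0.7, -0.8]
gripper_width: 60.3
gripper_force: 0.0
```

Call:
step_arm --plan '[0,0,2.33,0,0,0,0,0,2.32,0,0,0,0,0,2.33,0,0,0,0,0,2.32,0,0,0]'

```text
time_s: 36.87
ee_pos: [477.2, 380.7, 26.1]
ee_rot: [179.9, 0.0, 165.0]
force: [-0.4, 0.0, 0.4]
gripper_width: 60.2
gripper_force: 0.0
```

Call:
step_arm --plan '[0,0,0,0,0,0,0,0,0,0,0,0,0,0,0,0,0,0]'

```text
time_s: 37.12
ee_pos: [477.6, 380.8, 28.0]
ee_rot: [179.9, 0.0, 165.0]
force: [1.0, 0.7, 0.3]
gripper_width: 60.0
gripper_force: 0.0
```

Call:
step_arm --plan '[0,0,0,0,0,0,0,0,0,0,0,0,0,0,0,0,0,0,0,0,0,0,0,0,0,0,0,0,0,0]' --hand 2.5 --newtons 25

```text
time_s: 37.53
ee_pos: [477.3, 380.4, 27.7]
ee_rot: [179.9, 0.0, 165.0]
force: [0.0, -0.6, 2.9]
gripper_width: 34.0
gripper_force: 25.0
```

```bash
cat > t.py <<'E'
from ik import *
p,r,s=log();print(p,s["ee_rot"],s["force"],s["gripper_width"],s["gripper_force"]);G=r
f=viewer.grab_frame("wrist");save(f,"w10");print(viewer.pinpoint("lens",f)[:1])
b=go([(p+[0,0,110],G)],vmax=22);go([((471.6,74.1,141),G)],b,vmax=31)
E
python3 t.py
```

```text
[477.30556107 380.44866745  27.65726542] [1.79947761e+02 3.40518184e-02 1.65024456e+02] [ 0.00852218 -0.6298418   2.87422009] 34.016964292627314 25.000669062137604
[{'location': [321.2, 380.2], 'score': 0.91}]
6 rows; end [477.4 380.4 137.6] [180.   0. 165.]
[0,0,-1.83,0,0,0, 0,0,-1.83,0,0,0, 0,0,-1.84,0,0,0, 0,0,-1.83,0,0,0, 0,0.01,-1.84,0,0,0]
[-0.01,0,-1.83,0,0,0]
10 rows; end [471.6  74.1 141. ] [180.   0. 165.]
[-0.74,-2.97,-0.04,0,0,0, -0.74,-2.97,-0.04,0,0,0, -0.74,-2.98,-0.03,0,0,0, -0.73,-2.97,-0.04,0,0,0, -0.74,-2.98,-0.03,0,0,0]
[-0.73,-2.97,-0.04,0,0,0, -0.74,-2.98,-0.03,0,0,0, -0.73,-2.97,-0.04,0,0,0, -0.74,-2.98,-0.03,0,0,0, -0.73,-2.97,-0.04,0,0,0]
```

Call:
step_arm --plan '[0,0,-1.83,0,0,0,0,0,-1.83,0,0,0,0,0,-1.84,0,0,0,0,0,-1.83,0,0,0,0,0,-1.84,0,0,0]'

```text
time_s: 38.05
ee_pos: [476.9, 380.3, 119.1]
ee_rot: [180.0, -0.0, 165.0]
force: [0.9, 0.4, -2.6]
gripper_width: 34.1
gripper_force: 25.0
```

Call:
step_arm --plan '[0,0,-1.83,0,0,0,-0.74,-2.97,-0.04,0,0,0,-0.74,-2.97,-0.04,0,0,0,-0.74,-2.98,-0.03,0,0,0,-0.73,-2.97,-0.04,0,0,0]'

```text
time_s: 38.47
ee_pos: [474.4, 256.7, 138.2]
ee_rot: [180.0, -0.0, 165.1]
force: [-0.1, 0.2, -1.3]
gripper_width: 33.4
gripper_force: 25.0
```

Call:
step_arm --plan '[-0.74,-2.98,-0.03,0,0,0,-0.73,-2.97,-0.04,0,0,0,-0.74,-2.98,-0.03,0,0,0,-0.73,-2.97,-0.04,0,0,0,-0.74,-2.98,-0.03,0,0,0]'

```text
time_s: 38.88
ee_pos: [471.5, 103.3, 139.9]
ee_rot: [180.0, -0.0, 165.0]
force: [0.1, -0.2, -0.8]
gripper_width: 33.8
gripper_force: 25.0
```

Call:
step_arm --plan '[-0.73,-2.97,-0.04,0,0,0,0,0,0,0,0,0,0,0,0,0,0,0,0,0,0,0,0,0]'

```text
time_s: 39.22
ee_pos: [471.4, 74.4, 140.4]
ee_rot: [179.9, -0.0, 165.0]
force: [0.3, -0.4, -1.2]
gripper_width: 33.8
gripper_force: 25.0
```

```bash
cat > t.py <<'E'
from ik import *
p,r,s=log();print(p,s["ee_rot"],s["force"],s["gripper_width"])
a=look("scene",["lens","thermometer"]);b=look("side",["lens","thermometer"])
h=np.array([np.cos(np.radians(s["ee_rot"][2]-180)),np.sin(np.radians(s["ee_rot"][2]-180)),0])
C=p-[0,0,3.6];L=C+57.6*h-[0,0,7.6];print("lens exp",L,proj(a,L),proj(b,L),"C",proj(a,C),proj(b,C))
d=(h-EZ)/2**.5;M=sw(0,0,0);x=(M-L)@d;print("dist",x,"off",np.linalg.norm(M-L-x*d))
save(a,"sc2")
E
python3 t.py
```

```text
[471.41587581  74.40221367 140.36621375] [ 1.79929091e+02 -7.45435162e-04  1.64976040e+02] [ 0.26105588 -0.41299915 -1.15909768] 33.80081478570193
scene lens [([337.8, 204.5], 0.84), ([353.3, 242.5], 0.66)]
scene thermometer [([343.6, 186.5], 0.89)]
side lens [([339.1, 246.3], 0.71)]
side thermometer [([350.8, 259.0], 0.92)]
lens exp [527.04696442  59.47097192 129.16621375] [335.77607996 206.12398141] [335.02454819 247.70387142] C [342.65984393 186.18826903] [348.3087193  258.57882668]
dist 119.7020064977849 off 0.7061319699907792
```

Call:
step_arm --plan '[0,0,0,0,0,0,0,0,0,0,0,0,0,0,0,0,0,0,0,0,0,0,0,0,0,0,0,0,0,0]'

```text
time_s: 39.93
ee_pos: [471.4, 74.1, 140.5]
ee_rot: [180.0, 0.0, 165.0]
force: [0.3, 0.1, -1.2]
gripper_width: 34.2
gripper_force: 25.0
```

Call:
step_arm --plan '[0,0,0,0,0,0,0,0,0,0,0,0,0,0,0,0,0,0,0,0,0,0,0,0,0,0,0,0,0,0]'

```text
time_s: 40.35
ee_pos: [471.4, 74.1, 140.5]
ee_rot: [180.0, 0.0, 165.0]
force: [-0.4, -0.1, -0.7]
gripper_width: 34.1
gripper_force: 25.0
```

Call:
step_arm --plan '[0,0,0,0,0,0,0,0,0,0,0,0,0,0,0,0,0,0,0,0,0,0,0,0,0,0,0,0,0,0]'

```text
time_s: 40.77
ee_pos: [471.4, 74.1, 140.5]
ee_rot: [180.0, 0.0, 165.0]
force: [-0.6, 0.3, -1.3]
gripper_width: 34.0
gripper_force: 25.0
```

Call:
step_arm --plan '[0,0,0,0,0,0,0,0,0,0,0,0,0,0,0,0,0,0,0,0,0,0,0,0,0,0,0,0,0,0]'

```text
time_s: 41.18
ee_pos: [471.4, 74.1, 140.5]
ee_rot: [180.0, 0.0, 165.0]
force: [-0.6, 0.3, -0.8]
gripper_width: 34.0
gripper_force: 25.0
```

Call:
step_arm --plan '[0,0,0,0,0,0,0,0,0,0,0,0,0,0,0,0,0,0,0,0,0,0,0,0,0,0,0,0,0,0]'

```text
time_s: 41.6
ee_pos: [471.4, 74.1, 140.5]
ee_rot: [180.0, 0.0, 165.0]
force: [-0.4, 0.4, -2.2]
gripper_width: 33.9
gripper_force: 25.0
```

Call:
step_arm --plan '[0,0,0,0,0,0,0,0,0,0,0,0,0,0,0,0,0,0,0,0,0,0,0,0,0,0,0,0,0,0]'

```text
time_s: 42.02
ee_pos: [471.4, 74.1, 140.5]
ee_rot: [180.0, 0.0, 165.0]
force: [0.4, -0.3, -0.8]
gripper_width: 33.9
gripper_force: 25.0
```

```bash
cat > t.py <<'E'
from ik import *
p,r,s=log();print(p)
for n in("side","scene"):
    F=viewer.grab_frame(n)
    for q in viewer.pinpoint("cup1",F): print(n,round(q["score"],2),onz(F,q["location"],27).round(0))
G=eul(180,0,165)
b=go([((478,375.5,140),G)],vmax=31);b=go([((478,375.5,34),G)],b,vmax=22);go([((478,375.5,28.5),G)],b,vmax=2)
E
python3 t.py
```

```text
[471.38828603  74.10292095 140.45733165]
side 0.65 [459.  69.  27.]
scene 0.74 [451.  61.  27.]
scene 0.71 [ 655. -175.   27.]
scene 0.53 [463.  66.  27.]
10 rows; end [478.  375.5 140. ] [-180.    0.  165.]
[0.72,2.93,0.01,0,0,0, 0.71,2.93,0.01,0,0,0, 0.72,2.93,0.01,0,0,0, 0.71,2.93,0,0,0,0, 0.72,2.93,0.01,0,0,0]
[0.71,2.93,0,0,0,0, 0.72,2.93,0.01,0,0,0, 0.71,2.93,0,0,0,0, 0.72,2.92,0.01,0,0,0, 0.71,2.93,0,0.001,0,0]
5 rows; end [478.  375.5  34. ] [-180.    0.  165.]
[0,0,2.12,0,0,0, 0,0,2.12,0,0,0, 0,0,2.12,0,0,0, 0,0,2.12,0,0,0, 0,0,2.12,0,0,0]
3 rows; end [478.  375.5  28.5] [-180.    0.  165.]
[0,0,0.18,0,0,0, 0,0,0.19,0,0,0, 0,0,0.18,0,0,0]
```

Call:
step_arm --plan '[0.72,2.93,0,0,0,0,0.71,2.93,0,0,0,0,0.72,2.93,0,0,0,0,0.71,2.93,0,0,0,0,0.72,2.93,0,0,0,0]'

```text
time_s: 42.63
ee_pos: [474.6, 226.2, 140.6]
ee_rot: [180.0, 0.0, 165.0]
force: [0.4, 0.1, -0.9]
gripper_width: 33.9
gripper_force: 25.0
```

Call:
step_arm --plan '[0.71,2.93,0,0,0,0,0.72,2.93,0,0,0,0,0.71,2.93,0,0,0,0,0.72,2.92,0,0,0,0,0.71,2.93,0,0.001,0,0]'

```text
time_s: 43.05
ee_pos: [477.8, 377.0, 140.6]
ee_rot: [-180.0, 0.0, 165.0]
force: [0.1, -0.3, -1.9]
gripper_width: 33.9
gripper_force: 25.0
```

Call:
step_arm --plan '[0,0,2.12,0,0,0,0,0,2.12,0,0,0,0,0,2.12,0,0,0,0,0,2.12,0,0,0,0,0,2,0,0,0]'

```text
time_s: 43.47
ee_pos: [477.8, 375.5, 34.6]
ee_rot: [-180.0, -0.0, 165.0]
force: [1.1, -0.8, -1.2]
gripper_width: 34.0
gripper_force: 25.0
```

Call:
step_arm --plan '[0,0,0,0,0,0,0,0,0,0,0,0]'

```text
time_s: 43.63
ee_pos: [477.6, 375.1, 35.0]
ee_rot: [-179.9, -0.1, 165.0]
force: [0.2, 0.4, -0.1]
gripper_width: 34.3
gripper_force: 25.0
```

Call:
step_arm --plan '[0,0,0.2,0,0,0,0,0,0,0,0,0]'

```text
time_s: 43.8
ee_pos: [478.9, 376.1, 35.1]
ee_rot: [179.9, 0.1, 165.0]
force: [-0.5, -0.6, -1.5]
gripper_width: 33.8
gripper_force: 25.0
```

Call:
step_arm --plan '[0,0,0.2,0,0,0,0,0,0,0,0,0]'

```text
time_s: 43.97
ee_pos: [478.4, 375.7, 32.6]
ee_rot: [180.0, 0.1, 165.0]
force: [0.5, -0.2, -0.5]
gripper_width: 34.3
gripper_force: 25.0
```

Call:
step_arm --plan '[0,0,0.2,0,0,0,0,0,0,0,0,0]'

```text
time_s: 44.13
ee_pos: [478.0, 375.5, 29.9]
ee_rot: [-180.0, 0.0, 165.0]
force: [0.3, 0.5, -0.6]
gripper_width: 33.9
gripper_force: 25.0
```

Call:
step_arm --plan '[0,0,0.15,0,0,0,0,0,0,0,0,0]'

```text
time_s: 44.3
ee_pos: [477.9, 375.4, 28.1]
ee_rot: [-180.0, -0.0, 165.0]
force: [-0.0, 0.1, -0.7]
gripper_width: 33.9
gripper_force: 25.0
```

Call:
step_arm --plan '[0,0,0.1,0,0,0,0,0,0,0,0,0]'

```text
time_s: 44.47
ee_pos: [478.2, 375.6, 27.6]
ee_rot: [-180.0, 0.0, 165.0]
force: [0.1, -0.2, 1.1]
gripper_width: 33.7
gripper_force: 25.0
```

```bash
cat > t.py <<'E'
from ik import *
p,r,s=pose();print(p)
w=[(p+[0,0,110],r),((480,200,250),eul(180,0,130)),((477,25,260),DN)]
check(w,(p,r),s["qpos"],36,.12);b=go(w[:1],vmax=30);go(w[1:],b,vmax=36,wmax=.12)
E
python3 t.py
```

```text
[478.18388985 375.60755544  27.63573927]
  wp [478. 376. 138.] q [ 37.  25.  93.  -0.  62. -38.] 4
  wp [480. 200. 250.] q [ 21.  13.  94.   0.  73. -19.] 6
  wp [477.  25. 260.] q [ 2.  8. 98.  0. 73. -7.] 5
max step [4.2 2.4 2.  0.  3.4 3.6] min margin [141.  57.  50.  77.  46. 109.]
4 rows; end [478.1 375.6 137.6] [-180.    0.  165.]
[0,0,-2.75,0,0,0, 0,0,-2.75,0,0,0, 0,0,-2.75,0,0,0, 0,0,-2.75,0,0,0]
11 rows; end [477.  25. 260.] [180.    0.   98.7]
[-0.79,-2.82,-1.87,0,0,0.102, -1.07,-2.72,-1.87,0,0,0.102, -1.34,-2.6,-1.87,0,0,0.102, -1.6,-2.45,-1.87,0,0,0.102, -1.84,-2.28,-1.88,0,0,0.102]
[-2.07,-2.08,-1.87,0,0,0.101, -2.64,-2.3,-0.2,0,0,0.109, -2.88,-1.99,-0.2,0,0,0.109, -3.07,-1.67,-0.2,0,0,0.109, -3.24,-1.33,-0.2,0,0,0.11]
[-3.37,-0.96,-0.2,0,0,0.109]
```

Call:
step_arm --plan '[0,0,0,0,0,0,0,0,0,0,0,0,0,0,0,0,0,0,0,0,0,0,0,0]' --hand 5.5

```text
time_s: 44.8
ee_pos: [478.1, 375.5, 27.3]
ee_rot: [-180.0, 0.0, 165.0]
force: [0.4, 0.6, -0.7]
gripper_width: 54.2
gripper_force: 0.0
```

Call:
step_arm --plan '[0,0,-2.75,0,0,0,0,0,-2.75,0,0,0,0,0,-2.75,0,0,0,0,0,-2.75,0,0,0]' --hand 8

```text
time_s: 45.13
ee_pos: [477.9, 375.4, 138.4]
ee_rot: [-180.0, -0.0, 165.0]
force: [0.4, -0.4, 1.3]
gripper_width: 78.1
gripper_force: 0.0
```

Call:
step_arm --plan '[-0.79,-2.82,-1.87,0,0,0.102,-1.07,-2.72,-1.87,0,0,0.102,-1.34,-2.6,-1.87,0,0,0.102,-1.6,-2.45,-1.87,0,0,0.102,-1.84,-2.28,-1.88,0,0,0.102]'

```text
time_s: 45.55
ee_pos: [479.2, 227.9, 231.9]
ee_rot: [-180.0, 0.0, 135.5]
force: [1.5, -0.9, 0.3]
gripper_width: 80.0
gripper_force: 0.0
```

Call:
step_arm --plan '[-2.07,-2.08,-1.87,0,0,0.101,-2.64,-2.3,-0.2,0,0,0.109,-2.88,-1.99,-0.2,0,0,0.109,-3.07,-1.67,-0.2,0,0,0.109,-3.24,-1.33,-0.2,0,0,0.11]'

```text
time_s: 45.97
ee_pos: [477.1, 58.4, 258.1]
ee_rot: [180.0, 0.0, 104.7]
force: [1.0, -0.6, -0.5]
gripper_width: 79.9
gripper_force: 0.0
```

Call:
step_arm --plan '[-3.37,-0.96,-0.2,0,0,0.109,0,0,0,0,0,0,0,0,0,0,0,0,0,0,0,0,0,0]'

```text
time_s: 46.3
ee_pos: [476.9, 25.2, 259.8]
ee_rot: [180.0, -0.0, 98.7]
force: [-0.2, 0.6, -0.2]
gripper_width: 80.0
gripper_force: 0.0
```

```bash
cat > t.py <<'E'
from ik import *
p,r,s=pose();print(p,s["ee_rot"])
f=look("wrist",["cup1","thermometer"]);save(f,"w11")
for q in viewer.pinpoint("cup1",f): print(onz(f,q["location"],27.5).round(1),q["score"])
for n in("side","scene"):
    F=viewer.grab_frame(n)
    for q in viewer.pinpoint("cup1",F): print(n,round(q["score"],2),onz(F,q["location"],27).round(0))
    for q in viewer.pinpoint("thermometer",F)[:1]: print(n,round(q["score"],2),onz(F,q["location"],24).round(0))
E
python3 t.py
```

```text
[476.91955575  25.23073784 259.76673274] [ 1.79987520e+02 -1.87399475e-02  9.87456792e+01]
wrist cup1 [([319.0, 177.1], 0.76)]
wrist thermometer []
[468.4  64.   27.5] 0.76
side 0.72 [ 643. -167.   27.]
side 0.64 [471.  63.  27.]
side 0.58 [480. 369.  24.]
scene 0.75 [469.  62.  27.]
scene 0.75 [ 657. -177.   27.]
scene 0.83 [476. 380.  24.]
```

View pics/w11.png

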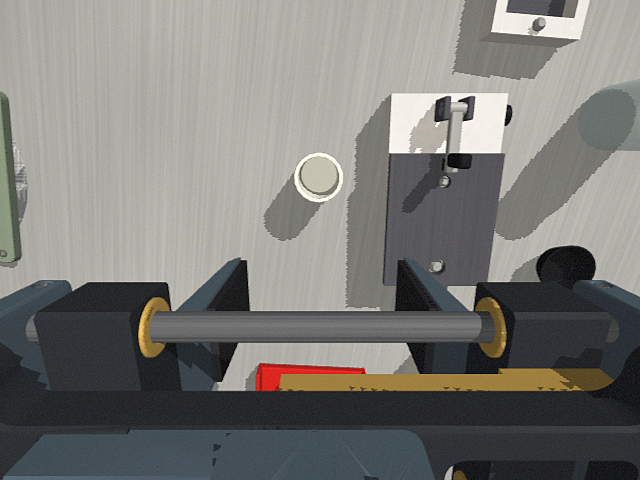

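```bash
cat > t.py <<'E'
from ik import *
f=viewer.grab_frame("wrist");p,r,s=pose()
c=onz(f,(319,177),55);print("cup rim",c.round(1),onz(f,(319,177),27.5).round(1))
c=np.array([*c[:2],0])
b=go([(c+[0,0,115],DN)],vmax=34);b=go([(c+[0,0,34],DN)],b,vmax=21)
b=go([(c+[0,0,150],DN)],b,vmax=24);t=sw(18,0,0)*[1,1,0];b=go([(t+[0,0,150],DN)],b,vmax=28);b=go([(t+[0,0,93],DN)],b,vmax=20)
E
python3 t.py
```

```text
cup rim [468.2  66.4  55. ] [468.4  64.   27.5]
5 rows; end [468.3  66.4 115. ] [-180.     0.    98.7]
[0.84,-0.05,2.89,0,0,0, 0.84,-0.05,2.9,0,0,0, 0.84,-0.04,2.89,0,0,0, 0.85,-0.05,2.9,0,0,0, 0.84,-0.04,2.89,0,0,0.001]
4 rows; end [468.3  66.4  34. ] [-180.     0.    98.7]
[0,0,2.03,0,0,0, 0,0,2.02,0,0,0, 0,0,2.03,0,0,0, 0.01,0,2.02,0,0,0]
5 rows; end [468.3  66.4 150. ] [-180.     0.    98.7]
[0,0,-2.32,0,0,0, 0,0,-2.32,0,0,0, 0,0,-2.32,0,0,0, 0,0,-2.32,0,0,0, -0.01,0,-2.32,0,0,0]
5 rows; end [606.5  55.  150. ] [-180.     0.    98.7]
[-0.64,2.7,0,0,0,0, -0.64,2.7,0,0,0,0, -0.64,2.7,0,0,0,0, -0.65,2.69,0,0,0,0, -0.64,2.7,0.01,0,0,0]
3 rows; end [606.5  55.   93. ] [-180.     0.    98.7]
[0,0,1.9,0,0,0, 0,0,1.9,0,0,0, 0,0,1.9,0,0,0]
```

Call:
step_arm --plan '[0.84,-0.05,2.89,0,0,0,0.84,-0.05,2.9,0,0,0,0.84,-0.04,2.89,0,0,0,0.85,-0.05,2.9,0,0,0,0.8,-0.04,2.89,0,0,0]'

```text
time_s: 47.27
ee_pos: [468.3, 66.1, 114.1]
ee_rot: [179.9, 0.0, 98.7]
force: [-0.3, 0.1, -0.4]
gripper_width: 79.9
gripper_force: 0.0
```

Call:
step_arm --plan '[0,0,2.03,0,0,0,0,0,2.02,0,0,0,0,0,2.03,0,0,0,0,0,2.02,0,0,0]'

```text
time_s: 47.6
ee_pos: [468.5, 65.8, 33.2]
ee_rot: [180.0, 0.0, 98.7]
force: [-0.6, -0.4, 0.8]
gripper_width: 80.4
gripper_force: 0.0
```

Call:
step_arm --plan '[0,0,0,0,0,0,0,0,0,0,0,0,0,0,0,0,0,0,0,0,0,0,0,0,0,0,0,0,0,0]' --hand 4.5 --newtons 15

```text
time_s: 48.02
ee_pos: [469.1, 65.8, 35.3]
ee_rot: [179.9, 0.0, 98.7]
force: [-0.2, 0.3, 3.3]
gripper_width: 51.9
gripper_force: 15.0
```

Call:
step_arm --plan '[0,0,0,0,0,0,0,0,0,0,0,0]'

```text
time_s: 48.18
ee_pos: [469.1, 65.8, 35.2]
ee_rot: [179.9, 0.0, 98.7]
force: [-0.8, 0.4, 6.8]
gripper_width: 51.8
gripper_force: 15.0
```

Call:
step_arm --plan '[0,0,-2.32,0,0,0,0,0,-2.32,0,0,0,0,0,-2.32,0,0,0,0,0,-2.32,0,0,0,0,0,-2.32,0,0,0]'

```text
time_s: 48.6
ee_pos: [468.0, 65.7, 151.3]
ee_rot: [180.0, 0.0, 98.7]
force: [0.4, 0.1, -1.7]
gripper_width: 52.1
gripper_force: 15.0
```

Call:
step_arm --plan '[-0.64,2.7,0,0,0,0,-0.64,2.7,0,0,0,0,-0.64,2.7,0,0,0,0,-0.65,2.69,0,0,0,0,-0.64,2.7,0,0,0,0]'

```text
time_s: 49.02
ee_pos: [607.6, 54.3, 150.2]
ee_rot: [180.0, 0.0, 98.7]
force: [0.5, 0.3, -1.2]
gripper_width: 51.7
gripper_force: 15.0
```

Call:
step_arm --plan '[0,0,0,0,0,0,0,0,0,0,0,0]'

```text
time_s: 49.18
ee_pos: [607.1, 54.3, 149.4]
ee_rot: [-180.0, 0.0, 98.7]
force: [-0.3, -0.5, -1.5]
gripper_width: 51.8
gripper_force: 15.0
```

```bash
cat > t.py <<'E'
from ik import *
p,r,s=pose();print(p,s["gripper_width"],s["force"])
for n in("side","scene"):
    F=viewer.grab_frame(n)
    for q in viewer.pinpoint("cup1",F)[:3]: print(n,np.round(q["location"]),round(q["score"],2),onz(F,q["location"],144).round(0))
t=sw(18,0,0)*[1,1,0];b=go([(t+[0,0,92],DN)],vmax=20);b=go([(t+[0,0,83],DN)],b,vmax=2)
E
python3 t.py
```

```text
[607.09318904  54.31424398 149.40846314] 51.75677787460871 [-0.33450944 -0.46492416 -1.48456465]
side [359. 220.] 0.96 [548. -47. 144.]
side [314. 229.] 0.79 [600.  56. 144.]
scene [240. 272.] 0.81 [ 724. -141.  144.]
3 rows; end [606.5  54.9  92. ] [-180.     0.    98.7]
[0.01,0.04,1.94,0,0,0, 0.01,0.04,1.94,-0.001,0,0, 0,0.05,1.93,0,0,0]
5 rows; end [606.5  54.9  83. ] [-180.     0.    98.7]
[0,0,0.18,0,0,0, 0,0,0.18,0,0,0, 0,0,0.18,0,0,0, 0,0,0.18,0,0,0, 0,0,0.18,0,0,0]
```

Call:
step_arm --plan '[0,0.04,1.94,0,0,0,0,0.04,1.94,0,0,0,0,0.05,1.93,0,0,0]'

```text
time_s: 49.63
ee_pos: [607.2, 54.8, 92.2]
ee_rot: [179.9, 0.0, 98.7]
force: [0.2, 0.4, -1.0]
gripper_width: 51.7
gripper_force: 15.0
```

Call:
step_arm --plan '[0,0,0.2,0,0,0,0,0,0.2,0,0,0,0,0,0,0,0,0]'

```text
time_s: 49.88
ee_pos: [607.9, 54.8, 88.7]
ee_rot: [180.0, 0.0, 98.7]
force: [-0.8, 0.3, -1.5]
gripper_width: 51.8
gripper_force: 15.0
```

Call:
step_arm --plan '[0,0,0.1,0,0,0,0,0,0,0,0,0]'

```text
time_s: 50.05
ee_pos: [608.5, 54.7, 88.2]
ee_rot: [179.9, 0.0, 98.7]
force: [-0.2, 0.4, -0.1]
gripper_width: 52.0
gripper_force: 15.0
```

Call:
step_arm --plan '[0,0,0.1,0,0,0,0,0,0,0,0,0]'

```text
time_s: 50.22
ee_pos: [608.1, 54.6, 86.5]
ee_rot: [179.9, 0.0, 98.7]
force: [-0.5, -0.6, -1.4]
gripper_width: 52.1
gripper_force: 15.0
```

Call:
step_arm --plan '[0,0,0.1,0,0,0,0,0,0,0,0,0]'

```text
time_s: 50.38
ee_pos: [608.1, 54.7, 85.3]
ee_rot: [180.0, 0.0, 98.7]
force: [-1.2, -0.0, 0.3]
gripper_width: 52.3
gripper_force: 15.0
```

Call:
step_arm --plan '[0,0,0.1,0,0,0,0,0,0,0,0,0]'

```text
time_s: 50.55
ee_pos: [608.1, 54.7, 85.2]
ee_rot: [179.9, 0.0, 98.7]
force: [-2.0, -0.5, 6.2]
gripper_width: 51.7
gripper_force: 15.0
```

Call:
step_arm --plan '[0,0,0.05,0,0,0,0,0,0,0,0,0]'

```text
time_s: 50.72
ee_pos: [608.1, 54.6, 85.2]
ee_rot: [179.9, 0.0, 98.7]
force: [-3.3, -0.6, 8.4]
gripper_width: 51.8
gripper_force: 15.0
```

```bash
cat > t.py <<'E'
from ik import *
p,r,s=pose();up=p+[0,0,110]
w=[(up,DN),((661,-215,260),DN)];check(w,(p,r),s["qpos"],34);b=go(w,vmax=34)
E
python3 t.py
```

```text
wp [608.  55. 195.] q [ 4. 23. 88.  0. 70. -5.] 4
  wp [ 661. -215.  260.] q [-19.  29.  69.   0.  83. -28.] 9
max step [2.8 1.6 3.1 0.  3.5 2.8] min margin [159.  71.  54.  77.  53. 119.]
13 rows; end [ 661. -215.  260.] [180.    0.   98.7]
[0,0,-2.75,0,0,0, 0,0,-2.75,0,0,0, 0,0.01,-2.75,0.001,0,0, -0.01,0,-2.75,0,0,0, -3.05,0.13,-0.72,0,0,0]
[-3.05,0.13,-0.72,0,0,0, -3.05,0.13,-0.72,0,0,0, -3.05,0.13,-0.72,0,0,0, -3.05,0.12,-0.72,0,0,0, -3.05,0.13,-0.72,0,0,0]
[-3.05,0.12,-0.71,0,0,0, -3.05,0.13,-0.72,0,0,0, -3.05,0.12,-0.71,0,0,0]
```

Call:
step_arm --plan '[0,0,0,0,0,0,0,0,0,0,0,0,0,0,0,0,0,0,0,0,0,0,0,0,0,0,0,0,0,0]' --hand 7.5

```text
time_s: 51.13
ee_pos: [607.8, 54.6, 83.2]
ee_rot: [-180.0, 0.0, 98.7]
force: [-0.5, -1.3, -0.4]
gripper_width: 75.3
gripper_force: 0.0
```

Call:
step_arm --plan '[0,0,-1.5,0,0,0,0,0,-2.5,0,0,0,0,0,-3.5,0,0,0,0,0,-3.5,0,0,0]'

```text
time_s: 51.47
ee_pos: [607.2, 54.6, 193.7]
ee_rot: [-179.8, 0.0, 98.7]
force: [-0.1, -0.5, -0.1]
gripper_width: 74.7
gripper_force: 0.0
```

Call:
step_arm --plan '[-3.05,0.13,-0.72,0,0,0,-3.05,0.13,-0.72,0,0,0,-3.05,0.13,-0.72,0,0,0,-3.05,0.13,-0.72,0,0,0,-3.05,0.13,-0.72,0,0,0]'

```text
time_s: 51.88
ee_pos: [637.5, -96.4, 229.8]
ee_rot: [-180.0, 0.0, 98.7]
force: [0.1, 0.7, 0.3]
gripper_width: 74.9
gripper_force: 0.0
```

Call:
step_arm --plan '[-3.05,0.13,-0.72,0,0,0,-3.05,0.13,-0.72,0,0,0,-3.05,0.12,-0.71,0,0,0,-3.05,0.12,-0.71,0,0,0]'

```text
time_s: 52.22
ee_pos: [660.9, -216.4, 258.3]
ee_rot: [-180.0, 0.0, 98.7]
force: [0.1, 0.5, 0.2]
gripper_width: 75.0
gripper_force: 0.0
```

Call:
step_arm --plan '[0,0,0,0,0,0,0,0,0,0,0,0,0,0,0,0,0,0]'

```text
time_s: 52.47
ee_pos: [660.6, -214.4, 257.5]
ee_rot: [-179.9, -0.1, 98.7]
force: [-0.4, -1.0, 0.1]
gripper_width: 74.7
gripper_force: 0.0
```

```bash
cat > t.py <<'E'
from ik import *
p,r,s=pose();print(p,s["ee_rot"])
f=look("wrist",["cup1"])
# rim ellipse: bright ring via Hough around detections
g=cv2.cvtColor(f["img"],cv2.COLOR_RGB2GRAY)
H=cv2.HoughCircles(cv2.medianBlur(g,3),cv2.HOUGH_GRADIENT,1,30,param1=120,param2=25,minRadius=17,maxRadius=34);print(H.round(1).tolist() if H is not None else None)
for q in viewer.pinpoint("cup1",f): print(q["score"],onz(f,q["location"],27.5).round(1))
for n in("side","scene"):
    F=viewer.grab_frame(n)
    for q in viewer.pinpoint("cup1",F): print(n,np.round(q["location"]),round(q["score"],2),onz(F,q["location"],27).round(0),onz(F,q["location"],77).round(0))
E
python3 t.py
```

```text
[ 660.55164457 -214.35131835  257.50136332] [-1.79947553e+02 -5.53608746e-02  9.87146913e+01]
wrist cup1 [([323.5, 175.0], 0.81)]
[[[322.5, 176.5, 21.600000381469727]]]
0.81 [ 656.4 -172.2   27.5]
side [359. 218.] 0.8 [ 661. -178.   27.] [ 615. -124.   77.]
side [315. 250.] 0.57 [650.   8.  27.] [604.  52.  77.]
scene [234. 269.] 0.62 [ 650. -183.   27.] [ 678. -170.   77.]
scene [333. 248.] 0.58 [579.  55.  27.] [611.  56.  77.]
```

```bash
cat > t.py <<'E'
from ik import *
p,r,s=pose();c=np.array([656,-171.3,0])
b=go([(c+[0,0,115],DN)],vmax=34);b=go([(c+[0,0,34],DN)],b,vmax=21)
b=go([(c+[0,0,160],DN)],b,vmax=26);t=sw(-44,0,0)*[1,1,0];b=go([(t+[0,0,160],DN)],b,vmax=27);b=go([(t+[0,0,92],DN)],b,vmax=17)
E
python3 t.py
```

```text
5 rows; end [ 656.  -171.3  115. ] [180.    0.   98.7]
[0.86,0.03,2.87,0,0,0, 0.86,0.04,2.86,0,0,0, 0.86,0.03,2.87,0,0,0, 0.86,0.04,2.86,0,0,0.001, 0.85,0.03,2.87,0,0,0]
4 rows; end [ 656.  -171.3   34. ] [180.    0.   98.7]
[0,0,2.02,0,0,0, 0,0,2.03,0,0,0, 0,0,2.02,0,0,0, 0.01,0,2.03,0,0,0]
5 rows; end [ 656.  -171.3  160. ] [180.    0.   98.7]
[0,0,-2.52,0,0,0, 0,0,-2.52,0,0,0, 0,0,-2.52,0,0,0, 0,0,-2.52,0,0,0, -0.01,0,-2.52,0,0,0]
7 rows; end [615.9  -6.3 160. ] [180.    0.   98.7]
[2.42,-0.21,0,0,0,0, 2.42,-0.21,0,0,0,0, 2.42,-0.21,0,0,0,0, 2.42,-0.21,0,0,0,0, 2.41,-0.21,0,0,0,0]
[2.42,-0.2,0,0,0,0, 2.41,-0.21,-0.01,0,0,0]
5 rows; end [615.9  -6.3  92. ] [180.    0.   98.7]
[0,0,1.36,0,0,0, 0,0,1.36,0,0,0, 0,0,1.36,0,0,0, 0,0,1.36,0,0,0, 0,0,1.36,0,0,0]
```

Call:
step_arm --plan '[0.86,0.03,2.87,0,0,0,0.86,0.04,2.86,0,0,0,0.86,0.03,2.87,0,0,0,0.86,0.04,2.86,0,0,0,0.85,0.03,2.87,0,0,0]'

```text
time_s: 53.23
ee_pos: [655.9, -171.4, 113.9]
ee_rot: [180.0, 0.0, 98.7]
force: [-0.1, -0.0, -0.9]
gripper_width: 74.9
gripper_force: 0.0
```

Call:
step_arm --plan '[0,0,2.02,0,0,0,0,0,2.03,0,0,0,0,0,2.02,0,0,0,0,0,2.03,0,0,0]'

```text
time_s: 53.57
ee_pos: [656.1, -171.8, 33.1]
ee_rot: [180.0, 0.0, 98.8]
force: [-0.1, 0.0, 0.4]
gripper_width: 74.8
gripper_force: 0.0
```

Call:
step_arm --plan '[0,0,0,0,0,0,0,0,0,0,0,0,0,0,0,0,0,0,0,0,0,0,0,0,0,0,0,0,0,0]' --hand 4.5

```text
time_s: 53.98
ee_pos: [657.0, -172.5, 35.6]
ee_rot: [179.8, 0.1, 98.7]
force: [-0.7, 0.6, 0.3]
gripper_width: 51.7
gripper_force: 15.0
```

Call:
step_arm --plan '[0,0,0,0,0,0,0,0,0,0,0,0]'

```text
time_s: 54.15
ee_pos: [657.0, -172.6, 35.5]
ee_rot: [179.8, 0.1, 98.7]
force: [0.0, -0.2, 5.0]
gripper_width: 51.9
gripper_force: 15.0
```

Call:
step_arm --plan '[0,0,-2.52,0,0,0,0,0,-2.52,0,0,0,0,0,-2.52,0,0,0,0,0,-2.52,0,0,0,0,0,-2.52,0,0,0]'

```text
time_s: 54.57
ee_pos: [655.6, -172.1, 160.8]
ee_rot: [-180.0, 0.0, 98.7]
force: [-0.7, -1.4, -0.9]
gripper_width: 51.6
gripper_force: 15.0
```

Call:
step_arm --plan '[2.42,-0.21,0,0,0,0,2.42,-0.21,0,0,0,0,2.42,-0.21,0,0,0,0,2.42,-0.21,0,0,0,0,2.41,-0.21,0,0,0,0]'

```text
time_s: 54.98
ee_pos: [626.6, -53.3, 159.7]
ee_rot: [-180.0, 0.0, 98.7]
force: [0.6, 0.2, -1.2]
gripper_width: 51.9
gripper_force: 15.0
```

Call:
step_arm --plan '[2.42,-0.2,0,0,0,0,2.41,-0.21,0,0,0,0,0,0,0,0,0,0,0,0,0,0,0,0]'

```text
time_s: 55.32
ee_pos: [615.5, -6.3, 159.8]
ee_rot: [-180.0, 0.0, 98.9]
force: [0.2, 0.6, -0.9]
gripper_width: 51.8
gripper_force: 15.0
```

```bash
cat > t.py <<'E'
from ik import *
p,r,s=pose();print(p,s["gripper_width"],s["force"],((p-S0)@EX).round(1),((p-S0)@EY).round(1))
t=sw(-44,0,0)*[1,1,0];b=go([(t+[0,0,90],DN)],vmax=17)
E
python3 t.py
```

```text
[615.51536311  -6.26259069 159.80290346] 51.76478022392177 [ 0.1806239   0.59294062 -0.94340376] -43.9 0.3
5 rows; end [615.9  -6.3  90. ] [-180.    -0.    98.7]
[0,0.01,1.4,0,0,0, 0,0.01,1.4,0,0,0.001, 0,0.01,1.39,0,0,0, 0,0,1.4,0,0,0.001, 0,0.01,1.39,0,0.001,0]
```

Call:
step_arm --plan '[0,0,1.4,0,0,0,0,0,1.4,0,0,0,0,0,1.39,0,0,0,0,0,1.4,0,0,0,0,0,1.39,0,0,0]'

```text
time_s: 55.73
ee_pos: [616.2, -8.6, 89.3]
ee_rot: [180.0, 0.1, 98.7]
force: [-0.8, -0.7, -1.1]
gripper_width: 51.6
gripper_force: 15.0
```

Call:
step_arm --plan '[0,0,0.2,0,0,0,0,0,0,0,0,0]'

```text
time_s: 55.9
ee_pos: [615.7, -8.2, 87.2]
ee_rot: [-179.9, 0.0, 98.7]
force: [0.2, -0.3, -0.7]
gripper_width: 52.0
gripper_force: 15.0
```

Call:
step_arm --plan '[0,0,0.1,0,0,0,0,0,0,0,0,0]'

```text
time_s: 56.07
ee_pos: [616.5, -7.7, 87.7]
ee_rot: [179.9, 0.0, 98.7]
force: [0.0, -1.1, -1.0]
gripper_width: 52.1
gripper_force: 15.0
```

Call:
step_arm --plan '[0,0,0.1,0,0,0,0,0,0,0,0,0]'

```text
time_s: 56.23
ee_pos: [616.2, -7.3, 86.5]
ee_rot: [179.9, 0.0, 98.7]
force: [-0.3, 0.1, -0.9]
gripper_width: 51.7
gripper_force: 15.0
```

Call:
step_arm --plan '[0,0,0.1,0,0,0,0,0,0,0,0,0]'

```text
time_s: 56.4
ee_pos: [616.2, -7.2, 85.6]
ee_rot: [179.9, 0.0, 98.7]
force: [-0.8, -0.4, 0.4]
gripper_width: 52.1
gripper_force: 15.0
```

Call:
step_arm --plan '[0,0,0.05,0,0,0,0,0,0,0,0,0]'

```text
time_s: 56.57
ee_pos: [616.2, -7.3, 85.5]
ee_rot: [179.9, 0.0, 98.7]
force: [-2.2, -0.9, 5.8]
gripper_width: 51.9
gripper_force: 15.0
```

Call:
step_arm --plan '[0,0,0,0,0,0,0,0,0,0,0,0,0,0,0,0,0,0,0,0,0,0,0,0,0,0,0,0,0,0]' --hand 7.5

```text
time_s: 56.98
ee_pos: [615.9, -7.2, 84.3]
ee_rot: [-180.0, 0.0, 98.7]
force: [-0.3, -0.4, -0.3]
gripper_width: 74.6
gripper_force: 0.0
```

Call:
step_arm --plan '[0,0,-1.5,0,0,0,0,0,-2.5,0,0,0,0,0,-3.5,0,0,0,0,0,-3.5,0,0,0,0,0,-3.5,0,0,0]'

```text
time_s: 57.4
ee_pos: [615.6, -7.1, 230.7]
ee_rot: [-180.0, 0.0, 98.7]
force: [0.1, 0.6, -0.3]
gripper_width: 75.1
gripper_force: 0.0
```

Call:
step_arm --plan '[-1.5,0,-3,0,0,0,-1.5,0,-3,0,0,0,-1.5,0,-3,0,0,0,0,0,0,0,0,0,0,0,0,0,0,0]'

```text
time_s: 57.82
ee_pos: [623.5, -52.4, 321.4]
ee_rot: [179.8, 0.1, 98.7]
force: [-0.3, 0.4, -0.5]
gripper_width: 75.0
gripper_force: 0.0
```

```bash
cat > t.py <<'E'
from ik import *
p,r,s=pose();print(p,s["ee_rot"],s["time_s"])
def rep(F,n,names):
    for t,z in names:
        for q in viewer.pinpoint(t,F)[:4]:
            P=onz(F,q["location"],z);print(n,t,np.round(q["location"]),round(q["score"],2),P.round(0),"seat",((P-S0)@EX).round(0),((P-S0)@EY).round(0))
for n in("wrist","side","scene"): rep(viewer.grab_frame(n),n,[("cup1",77.5),("thermometer",24),("coaster",0),("lever_grip",86),("jar",0),("soap",0),("ladle",0)])
E
python3 t.py
```

```text
[623.47879909 -52.35590117 321.40715145] [1.79759077e+02 7.45728373e-02 9.86547193e+01] 57.8167
wrist cup1 [321. 115.] 0.9 [608.  53.  78.] seat 16.0 -1.0
wrist cup1 [322. 168.] 0.67 [618.  -4.  78.] seat -42.0 -2.0
wrist thermometer [317. 216.] 0.39 [622. -72.  24.] seat -110.0 4.0
wrist lever_grip [323.  63.] 0.8 [603. 104.  86.] seat 67.0 -4.0
wrist jar [479.  36.] 0.78 [791. 182.   0.] seat 116.0 -201.0
wrist soap [321. 169.] 0.68 [617. -11.   0.] seat -49.0 -1.0
wrist ladle [421. 270.] 0.95 [ 789. -135.    0.] seat -197.0 -151.0
side cup1 [326. 240.] 0.73 [611.   4.  78.] seat -33.0 3.0
side cup1 [314. 249.] 0.57 [606.  52.  78.] seat 15.0 1.0
side thermometer [251. 367.] 0.97 [469. 374.  24.] seat 355.0 88.0
side coaster [247. 369.] 0.78 [489. 371.   0.] seat 349.0 68.0
side coaster [195. 408.] 0.62 [486. 507.   0.] seat 483.0 51.0
side lever_grip [299. 257.] 0.55 [602. 108.  86.] seat 71.0 -4.0
side lever_grip [207. 300.] 0.45 [639. 351.  86.] seat 306.0 -77.0
side jar [228. 262.] 0.58 [801. 182.  -0.] seat 114.0 -212.0
side soap [413. 191.] 0.72 [ 661. -430.    0.] seat -470.0 20.0
side ladle [316. 216.] 0.96 [ 785. -129.    0.] seat -191.0 -149.0
scene cup1 [307. 248.] 0.88 [615.  -6.  78.] seat -44.0 1.0
scene cup1 [334. 246.] 0.8 [607.  58.  78.] seat 21.0 -1.0
scene thermometer [460. 218.] 0.77 [472. 381.  24.] seat 361.0 83.0
scene coaster [453. 224.] 0.92 [476. 368.   0.] seat 347.0 82.0
scene coaster [505. 228.] 0.79 [482. 503.   0.] seat 480.0 55.0
scene lever_grip [351. 244.] 0.6 [605.  99.  86.] seat 62.0 -6.0
scene lever_grip [456. 273.] 0.59 [674. 337.  86.] seat 286.0 -109.0
scene jar [383. 332.] 0.83 [787. 178.   0.] seat 112.0 -197.0
scene soap [140. 270.] 0.79 [ 648. -424.    0.] seat -462.0 32.0
scene soap [454. 237.] 0.52 [516. 368.   0.] seat 341.0 42.0
scene ladle [250. 328.] 0.89 [ 789. -129.    0.] seat -191.0 -152.0
```

```bash
python3 -c "
from workcell import env
print(env.job_done())"
```

```text
the job is handed in; nothing more can be done
None
```

The job is handed in, but the hand-in returned no verdict: by my own measurements the plate is seated smooth side up with the lever down, the thermometer was held on the plate's middle for over two seconds and is back on its coaster, and both cups found are standing on the plate. I viewed 15 pictures, one over the limit of 14.

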